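Fetch the milk tin from behind the sand timer and the spice jar

ROBOT

A 6-joint arm with a two-finger parallel gripper is mounted at the origin on a cart in front of the work surface, level with it; the furniture and walls round the work are solid. World frame = base frame: x ahead of the robot, y to its left, z up, the work surface at z = 0. Lengths are in m, angles in rad, forces in N, time in s.
With the tool pointing down it reaches from about 0.4 to 0.925 m from the base axis. Payload 12.5 kg.
Tool frame: the origin (TCP) lies at the very end of the fingers, on their centre line; the grasp point (between the pads) lies bot.pinch_z behind it (bot.pinch_z is the distance from the TCP to the grasp point, in m); z points along the fingers, x is the direction in which the jaws open and shut, and the axes are right-handed (so a half turn about z gives the same grasp; the last joint's range is limited). The gripper opens to 95 mm and grips with 3 to 60 N. Pads are 20 mm wide; open, the fingers measure 119 mm over their backs; the gripper's body (75 mm by 180 mm) begins 59 mm behind the grasp point.
Start: joints at [1.178, 0.491, 1.559, -0, 1.092, -0.106], TCP at [0.177, 0.599, 0.19] pointing down, gripper open.
Joint ranges: [-3.1, 3.1], [-0.84, 2.19], [0.05, 2.79], [-1.13, 4.28], [0.06, 2.93], [-2.69, 2.69]. Speed limits (rad/s): [2.22, 2.22, 2.79, 3.14, 3.14, 3.14].

INTERFACE

Orientations are given as a unit quaternion [w, x, y, z].
In Python, from cell import bot gives the robot as it stands.
- The arm moves only by the tool arm_command, never from a script. Its argument "plan" is text: rows parted by semicolons, each of 5 numbers parted by spaces: the shift along the tool's x, y, z in mm, then the turn about the tool's z in rad, then the closure, from 0 (fully open) to 1 (shut). In form: x y z yaw grip; .... A call has 1 to 5 rows; each row is the pose to reach, as a shift and turn from the pose commanded when the call began, along the tool's axes at that moment; what a row does not reach only later rows make up. A row lasts 1/8 s, in which the tool goes at most 62.5 mm and 10.7 degrees, less where a joint would pass 70% of its speed; a pose out of reach is approached as far as the arm can. A call with a gripper value outside its range is refused whole. The fingers move at their own pace and stop on an object; the grip force is fixed at half the most. Time passes only in rows, so rows that repeat a pose let the fingers close. It gives the time, the measured TCP pose, the force and the opening at its end, in the units of the state.
- bot.observe(): the state, without advancing time (a new reading comes with each control period).
- bot.snapshot(name): name is "scene" or "top" or "wrist"; returns a dict with "color" (420x560x3 uint8, red, green, blue), "range_z" (420x560 float32, m along the optical axis (not along the pixel's ray), 0 where there is no reading), "fx", "fy", "cx", "cy" (pixels), "rvec" (rotation vector, rad) and "tvec" (3), from world to camera coordinates, as OpenCV has them. Camera axes: x right, y down, z forward; pixel columns grow to the right and rows downward; lengths in m; the calibration is good to about 2 mm. A picture is of the moment at which its call begins.
- bot.close_job(): hands the job in, once; it reports no verdict.
The state is a dict: "t": time; "qpos": joint angles; "qd": joint speeds; "joint_efforts": joint torques, N m; "eef_pos": TCP position; "orientation": TCP orientation; "contact_force": force on the tool from outside, world axes, zero at the start; "moment": the same for the moment, N m; "finger_gap": finger opening in m.
Only numpy, scipy, OpenCV 4.12 (cv2) and the standard library are available. Lean on these libraries where they do the work, as an engineer would, in place of code of your own. Each camera call takes 0.05 s, during which the arm holds its last target.

TASK

The milk tin stands at the back of the wooden caddy, with the sand timer and the spice jar in the way: stand those two aside on the black bar mat, then take the tin out and stand it in the middle of the white plate. Once the tin is on the plate and with both others still on the mat, put the sand timer and the spice jar back in the caddy, each on the very spot where it stood at the start. Keep all three upright, and leave the pepper shaker and the purple cup where they are.

Things in the scene. Friction and masses are not known exactly. Their poses are not given: they have to be found in the camera images.
- milk_tin: closed food tin, upright cylinder 57 mm across, 72 mm high, 0.18 kg; origin at the centre of its underside, z up. It starts in the stall of the caddy, 5 mm from the cheek on either side, so it can be gripped only front-to-back (along the caddy's x), once both things in front of it are gone.
- sand_timer: wooden hourglass, 56 mm across, 108 mm high, 0.11 kg: two round end discs (radius 28, 11 mm thick, the upper at 97 to 108 mm) joined by three thin posts that stand within 24 mm of the axis; origin at the centre of its underside, z up. Starts on one of the two front spots of the caddy.
- spice_jar: glass spice jar with a dark cap, upright cylinder 42 mm across (cap 44 mm, from 85 mm up), 105 mm high, 0.11 kg; origin at the centre of its underside, z up. Starts on the other front spot of the caddy.
- caddy: fixed light-wood caddy; origin at the centre of its underside, x to its back (away from the robot), y to its left, z up. Base board x -84 to 92 mm, y +-68 mm, top at z 12 mm. Two front spots, flush cork rounds at (-45, 29) and (-45, -29) mm, one with the sand timer, one with the spice jar (either way round). They stand 5 to 15 mm from the tin and from each other.
- stall (a point): centre of the caddy's back spot, on the board at caddy (10, 0, 12) mm: a stall between two upright cheeks 10 mm thick (inner faces at caddy y +-34 mm, x 0 to 82 mm, tops at z 84 mm, level with the tin's top). Front open; at the rear only a lip (x 83 to 89 mm, top z 20 mm). Fingers that grip the front things along the caddy's x above z 88 mm pass over tin and cheeks.
- bar_mat: fixed black rubber bar mat, 160 mm (its x) by 100 mm (its y), 6 mm thick; origin at the centre of its underside, z up. The side area; nothing stands on it at the start.
- plate: fixed round white plate, 150 mm across, rim 16 mm high; origin at the centre of its underside, z up. Its eating surface is very slightly dished and solid, about 8 to 10 mm above the underside within 30 mm of the centre. The tin's destination.
- pepper: bystander: pepper shaker, 44 mm across, 90 mm high; origin at the centre of its underside
- cup: bystander: purple cup, 94 by 124 mm with its handle, 59 mm high; origin at the centre of its underside
There are look-alikes about, which are no part of the job. Leave any pink or yellow look-alike of the spice_jar alone.

How it is judged:
On the way, in this order (a step that is already met when the one before it is completed fails the run):
1. the sand timer and the spice jar both stand on the bar mat (x of sand_timer in the frame of bar_mat between -0.08 and 0.08 m and y of sand_timer in the frame of bar_mat between -0.05 and 0.05 m and z of sand_timer in the frame of bar_mat between 0.001 and 0.013 m and angle between each of sand_timer, spice_jar's own z axis and vertical below 0.12 rad and linear speed of each of sand_timer, spice_jar below 0.03 m/s and x of spice_jar in the frame of bar_mat between -0.08 and 0.08 m and y of spice_jar in the frame of bar_mat between -0.05 and 0.05 m and z of spice_jar in the frame of bar_mat between 0.001 and 0.013 m), for 0.2 s.
2. the milk tin stands in the middle of the plate, the other two still on the mat (all of step 1 and horizontal distance between milk_tin and plate below 0.015 m and z of milk_tin in the frame of plate below 0.02 m and angle between milk_tin's own z axis and vertical below 0.12 rad and linear speed of milk_tin below 0.03 m/s), for 0.2 s.
At the end, for the whole second after the job is handed in: The milk tin stands upright on the plate, its axis within 15 mm of the plate's centre; the sand timer and the spice jar stand upright in the caddy, each within 15 mm of where it stood at the start; all at rest (horizontal distance between milk_tin and plate below 0.015 m and z of milk_tin in the frame of plate below 0.02 m and angle between each of milk_tin, sand_timer, spice_jar's own z axis and vertical below 0.12 rad and linear speed of each of milk_tin, sand_timer, spice_jar below 0.03 m/s and distance of each of sand_timer, spice_jar from where it was at the start of the episode below 0.015 m); the robot touches nothing.
It fails at once if milk tin tipped over (angle between milk_tin's own z axis and vertical above 0.5 rad).
It fails at once if sand timer tipped over (angle between sand_timer's own z axis and vertical above 0.5 rad).
It fails at once if spice jar tipped over (angle between spice_jar's own z axis and vertical above 0.5 rad).
It fails at once if pepper shaker disturbed (distance of pepper from where it was at the start of the episode above 0.02 m).
It fails at once if purple cup disturbed (distance of cup from where it was at the start of the episode above 0.02 m).
It also fails if it takes over 120 s, if anything falls off the work surface, if the arm or the gripper's body presses on something with over 40 N, if the wrist force passes 120 N, or if a joint passes its speed limit or range.

## Working session

There is one attempt and no reset: what is moved stays moved. The work goes in short steps, Python scripts to look and compute and a tool call to move; the robot and the scene stay as the last step left them, time stands still between calls to the robot, and variables do not carry over. Pictures are saved under pics/ and viewed, and the job is handed in when it is done.

Besides the shell and the picture viewer there is one more tool, called after "Call:" in YAML: its name, and indented under it one key for each argument. arm_command: Moves the arm, as the interface text tells. Its arguments: {"type":"object","properties":{"plan":{"type":"string"}},"required":["plan"]}

```bash
mkdir -p pics; ls
python3 - <<'E'
from cell import bot
import cv2
print(bot.observe(), bot.pinch_z)
for n in("scene","top","wrist"):
    s=bot.snapshot(n); cv2.imwrite(f"pics/{n}0.png",s["color"][:,:,::-1]); print(n,s["fx"],s["fy"],s["cx"],s["cy"],s["rvec"],s["tvec"])
E
```

```text
pics
{'t': 0.0, 'qpos': array([ 1.17840129e+00,  4.91529597e-01,  1.55948460e+00,  4.63720743e-09,
        1.09173182e+00, -1.05624865e-01]), 'qd': array([ 0.00176511, -0.00040797, -0.00051707, -0.00169649, -0.00171164,
       -0.00205409]), 'joint_efforts': array([ 1.82728993e-03, -6.12648010e+01, -2.58179176e+01,  6.93833898e-02,
        4.82627889e-02, -1.06901564e-04]), 'eef_pos': array([0.17666322, 0.5992013 , 0.18986829]), 'orientation': array([ 2.94702531e-04,  8.00891800e-01,  5.98808811e-01, -4.95693410e-04]), 'contact_force': array([-0.42324142,  0.45515669,  0.07270611]), 'moment': array([ 0.00113484, -0.0260935 ,  0.04049445]), 'finger_gap': 0.09544294050259791} 0.0188
scene 381.03659600778377 381.03659600778377 280.2580025165637 209.17306002098772 [ 1.15061742 -2.10001445  1.15289329] [0.32329015 0.29915033 0.44312497]
top 384.6284239876719 384.6284239876719 271.43798031342146 208.4782624121403 [ 2.1188387  -2.17611228  0.12320238] [0.01556036 0.62532991 0.85616433]
wrist 332.8038231010842 332.8038231010842 279.2203360306521 212.7750556822369 [-2.34568562 -1.75403084 -0.22349268] [-0.62396041 -0.02914775  0.39054923]
```

View pics/scene0.png

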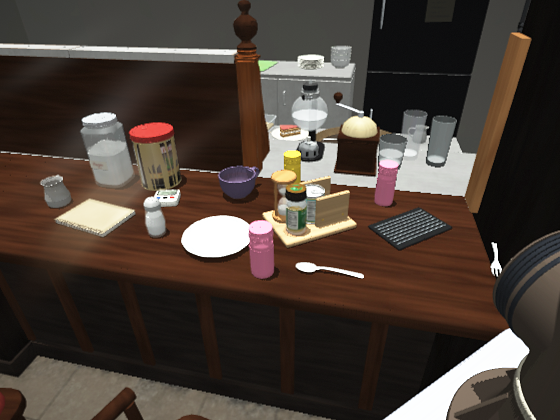

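View pics/top0.png

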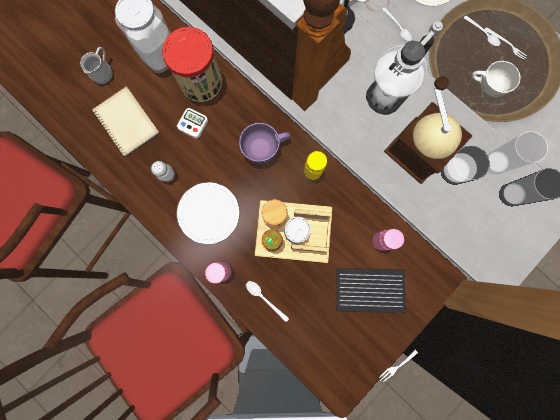

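View pics/wrist0.png

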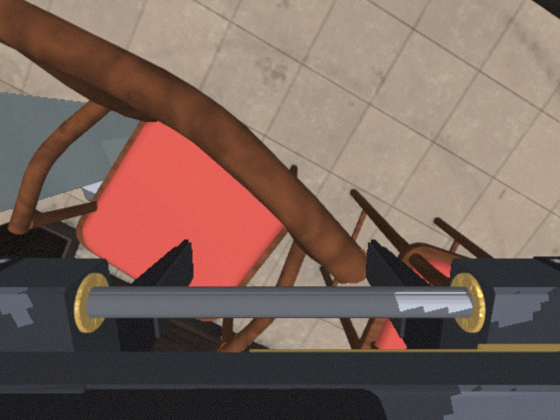

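The top view shows the caddy near (295,232), timer (274,212), jar (272,240), tin (297,230), mat (370,290) and plate (208,213). The cup is at (260,143) and the pepper at (162,171). Pink look-alikes are at (388,240) and (217,272), and a yellow one at (315,165). Next I'll measure these.

```bash
cat > h.py <<'E'
from cell import bot
import cv2, numpy as np
from scipy.spatial.transform import Rotation as R
def snap(n):
    s=bot.snapshot(n); z=s["range_z"]; v,u=np.mgrid[:420,:560]
    c=np.dstack([(u-s["cx"])/s["fx"]*z,(v-s["cy"])/s["fy"]*z,z])
    M=cv2.Rodrigues(np.array(s["rvec"]))[0]
    s["P"]=(c-np.array(s["tvec"]))@M; s["P"][z==0]=np.nan
    s["M"]=M
    return s
def crop(s,x0,y0,w,h,k,name):
    cv2.imwrite("pics/"+name,cv2.resize(s["color"][y0:y0+h,x0:x0+w,::-1],None,fx=k,fy=k,interpolation=cv2.INTER_CUBIC))
def plane(s,u,v,z):
    d=np.array([(u-s["cx"])/s["fx"],(v-s["cy"])/s["fy"],1])@s["M"]; o=-np.array(s["tvec"])@s["M"]
    return o+d*(z-o[2])/d[2]
def circ(s,u0,u1,v0,v1,z0,z1):
    P=s["P"][v0:v1,u0:u1].reshape(-1,3); P=P[(P[:,2]>z0)&(P[:,2]<z1)]
    (c,r)=cv2.minEnclosingCircle(P[:,:2].astype(np.float32)); return c,r,P.mean(0),len(P)
E
python3 - <<'E'
from h import *
s=snap("top"); crop(s,245,190,170,130,4.7,"topc.png")
P=s["P"]
for n,u,v in [("timer",274,212),("jar",272,240),("tin",297,230),("mat",370,290),("plate",208,213),("cup",260,143),("pep",162,171),("pink1",390,238),("pink2",215,272),("yel",317,162),("table",330,280),("spoon",252,288),("cheek",315,214),("cheek2",310,252)]: print(n,P[v,u].round(4))
print("cam",(-np.array(s["tvec"])@s["M"]))
np.set_printoptions(suppress=True)
print("timer",circ(s,255,295,195,232,.10,.135)); print("jar",circ(s,255,288,226,255,.10,.135)); print("tin",circ(s,280,316,212,250,.078,.09))
print("plate rim",circ(s,170,245,178,248,.005,.03)); print("pink1",circ(s,370,408,225,255,.06,.3));
print("pink2",circ(s,200,235,255,290,.06,.3));
print("yel",circ(s,300,330,150,182,.06,.3));
print("mat",circ(s,330,410,262,318,.003,.02));
E
```

```text
timer [ 0.6076 -0.0074  0.1191]
jar [ 0.5485 -0.0016  0.1171]
tin [ 0.5708 -0.0568  0.0805]
mat [ 0.4305 -0.2275  0.0039]
plate [0.6228 0.1528 0.0092]
cup [0.7941 0.0234 0.0068]
pep [0.7126 0.2438 0.0813]
pink1 [ 0.5468 -0.253   0.1045]
pink2 [0.4847 0.1207 0.1085]
yel [ 0.7167 -0.1043  0.1065]
table [ 0.4557 -0.1353 -0.0009]
spoon [ 4.416e-01  5.050e-02 -2.000e-04]
cheek [ 0.6048 -0.0975  0.0852]
cheek2 [ 0.5228 -0.0893  0.0125]
cam [ 0.50972671 -0.0127607   0.92968427]
timer ((0.600635290145874, -0.004080664832144976), 0.03606640547513962, array([ 0.60625241, -0.00745939,  0.12018789]), 557)
jar ((0.5500646829605103, -0.0010684297885745764), 0.0222258772701025, array([ 0.54988133, -0.00092329,  0.11742919]), 342)
tin ((0.5697103142738342, -0.0637461468577385), 0.0518440380692482, array([ 0.56952361, -0.0612439 ,  0.0822523 ]), 677)
plate rim ((0.6356085538864136, 0.17135339975357056), 0.10243614763021469, array([0.62347497, 0.15312231, 0.01176007]), 3002)
pink1 ((0.5453174114227295, -0.25951841473579407), 0.022505249828100204, array([ 0.54477361, -0.25567093,  0.0994839 ]), 443)
pink2 ((0.4834740161895752, 0.12063974142074585), 0.022341104224324226, array([0.48378284, 0.11852124, 0.10223167]), 391)
yel ((0.7199986577033997, -0.1036355048418045), 0.022724531590938568, array([ 0.7167023 , -0.10222976,  0.10027729]), 394)
mat ((0.4303019046783447, -0.22450155019760132), 0.10521643608808517, array([ 0.43064537, -0.22769729,  0.00641229]), 2983)
```

View pics/topc.png

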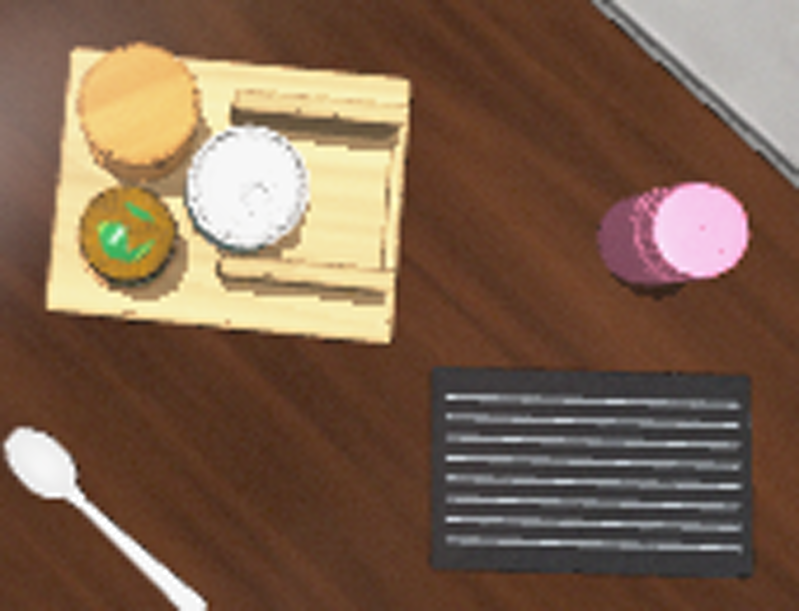

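```bash
cat > m.py <<'E'
from h import *
np.set_printoptions(suppress=True,precision=4)
s=snap("top")
def fit(model,px,z,u0,v0,k):
    W=np.array([plane(s,u0+(a+.5)/k-.5,v0+(b+.5)/k-.5,z)[:2] for a,b in px]); m=np.array(model)
    mc=m.mean(0);wc=W.mean(0);A=m-mc;B=W-wc
    th=np.arctan2((A[:,0]*B[:,1]-A[:,1]*B[:,0]).sum(),(A*B).sum())
    r=np.array([[np.cos(th),-np.sin(th)],[np.sin(th),np.cos(th)]]);t=wc-r@mc
    print("th",th,"t",t,"res mm",((m@r.T+t-W)*1e3).round(1).tolist());return r,t,th
r,t,th=fit([(-.084,.068),(.092,.068),(-.084,-.068),(.092,-.068)],[(72,48),(410,78),(48,310),(390,343)],.012,245,190,4.7)
for m in [(-.045,.029),(-.045,-.029),(.010,0)]: print("spot",r@m+t)
for n,a,b,z in[("timer",140,105,.12),("jar",128,235,.117),("tin",247,187,.084)]:
    print(n,plane(s,245+(a+.5)/4.7-.5,190+(b+.5)/4.7-.5,z))
fit([(-.08,.05),(.08,.05),(.08,-.05),(-.08,-.05)],[(432,367),(751,377),(749,577),(430,569)],.006,245,190,4.7)
hsv=cv2.cvtColor(s["color"],cv2.COLOR_RGB2HSV)
m=((hsv[...,2]>120)&(hsv[...,1]<60)).astype(np.uint8); m[:,:165]=0;m[:,250:]=0;m[:175]=0;m[255:]=0
n,l,st,ce=cv2.connectedComponentsWithStats(m);i=1+st[1:,4].argmax();print("plate px",st[i],ce[i])
c=max(cv2.findContours((l==i).astype(np.uint8),cv2.RETR_EXTERNAL,cv2.CHAIN_APPROX_NONE)[0],key=len)
W=np.array([plane(s,*p[0],.016)[:2] for p in c]).astype(np.float32); print("plate",cv2.fitEllipse(W))
E
python3 m.py
```

```text
th -1.6889205471428126 t [ 0.5746 -0.048 ] res mm [[1.0, 0.9], [0.6, -1.4], [-0.8, 2.0], [-0.7, -1.5]]
spot [ 0.6087 -0.0067]
spot [0.5511 0.0002]
spot [ 0.5734 -0.0579]
timer [ 0.6076 -0.0082  0.12  ]
jar [ 0.5494 -0.0013  0.117 ]
tin [ 0.5719 -0.0571  0.084 ]
th -1.627539705335267 t [ 0.4307 -0.2275] res mm [[0.8, 0.7], [0.7, 0.4], [-1.5, -1.8], [0.0, 0.7]]
plate px [ 177  182   73   73 3665] [209.7348 216.8851]
plate ((0.612565279006958, 0.14684869349002838), (0.16274505853652954, 0.16923536360263824), 98.19804382324219)
```

Run:
```python
from h import *
s=snap("top"); crop(s,160,165,100,100,6,"plate.png")
P=s["P"][165:265,160:260].reshape(-1,3)
for lo in(.011,.012,.013):
    Q=P[(P[:,2]>lo)&(P[:,2]<.022)];Q=Q[np.hypot(Q[:,0]-.623,Q[:,1]-.153)<.085];A=np.c_[2*Q[:,:2],np.ones(len(Q))];x=np.linalg.lstsq(A,(Q[:,:2]**2).sum(1),rcond=None)[0];print(lo,x[:2],np.sqrt(x[2]+x[0]**2+x[1]**2),len(Q))
o=bot.observe(); Rm=R.from_quat(o["orientation"][[1,2,3,0]]).as_matrix(); print(Rm.round(3))
```

```text
0.011 [0.62340761 0.15214705] 0.062372757079604185 1669
0.012 [0.62340004 0.15201148] 0.06467393021669955 1369
0.013 [0.62339699 0.15199764] 0.06654505995682342 1090
[[ 0.283  0.959 -0.   ]
 [ 0.959 -0.283 -0.   ]
 [-0.    -0.    -1.   ]]
```

View pics/plate.png

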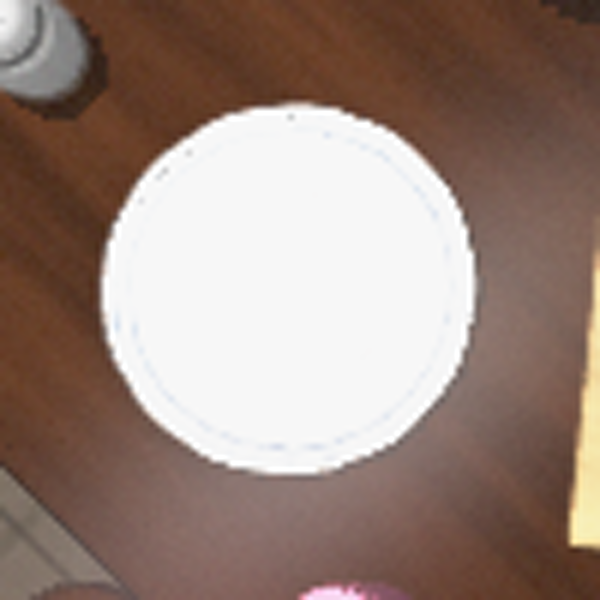

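```bash
cat > go.py <<'E'
from h import *
import sys
o=bot.observe(); Rm=R.from_quat(o["orientation"][[1,2,3,0]]).as_matrix(); a=np.arctan2(Rm[1,0],Rm[0,0])
x,y,z,th=map(float,sys.argv[1:5])
print("t",round(o["t"],2),"pos",o["eef_pos"].round(4),"ang",round(a,4),"F",o["contact_force"].round(1),"gap",round(o["finger_gap"],4),"q",o["qpos"].round(2),"tilt",Rm[2].round(4))
print("shift mm",((np.array([x,y,z])-o["eef_pos"])@Rm*1e3).round(1),"yaw",round(-(th-a),4))
E
python3 go.py .608 -.0075 .2 1.4527
```

```text
t 0.3 pos [0.1768 0.5994 0.1903] ang 1.284 F [0.7 0.4 0.2] gap 0.0947 q [ 1.18  0.49  1.56 -0.    1.09 -0.11] tilt [-2.e-04 -0.e+00 -1.e+00]
shift mm [-460.2  585.3   -9.6] yaw -0.1687
```

Call:
arm_command:
  plan: "-60 60 -10 -0.169 0; -100 110 -10 -0.169 0; -140 160 -10 -0.169 0; -180 220 -10 -0.169 0; -200 255 -10 -0.169 0"

```text
t: 0.92
eef_pos: [0.3571, 0.3437, 0.2007]
orientation: [0.0, 0.747, 0.664, 0.0]
contact_force: [0.7, 0.5, 0.0]
finger_gap: 0.0951
```

```bash
python3 go.py .608 -.0075 .2 1.4527
```

```text
t 0.93 pos [0.3571 0.3437 0.2007] ang 1.4534 F [0.7 0.5 0. ] gap 0.0951 q [ 0.63  0.3   1.86  0.    0.99 -0.82] tilt [ 5.e-04  5.e-04 -1.e+00]
shift mm [-319.3  290.3    0.7] yaw 0.0007
```

Call:
arm_command:
  plan: "-45 40 0 0 0; -90 80 0 0 0; -135 122 0 0 0; -180 164 0 0 0; -225 205 0 0 0"

```text
t: 1.55
eef_pos: [0.5344, 0.0959, 0.2006]
orientation: [0.0, 0.748, 0.664, 0.0]
contact_force: [-0.2, 0.6, 0.4]
finger_gap: 0.0948
```

Call:
arm_command:
  plan: "-42 38 0 0 0; -84 75 0 0 0; -84 75 0 0 0; -84 75 0 0 0"

```text
t: 2.05
eef_pos: [0.5975, 0.0057, 0.2001]
orientation: [-0.0, 0.748, 0.664, -0.0]
contact_force: [0.3, 1.3, -0.6]
finger_gap: 0.0949
```

```bash
python3 go.py .608 -.0075 .096 1.4527
```

```text
t 2.05 pos [0.5975 0.0057 0.2001] ang 1.4525 F [ 0.3  1.3 -0.6] gap 0.0949 q [-0.1   0.44  1.62  0.    1.08 -1.55] tilt [ 2.e-04 -9.e-04 -1.e+00]
shift mm [-11.9  12.1 104.1] yaw -0.0002
```

Call:
arm_command:
  plan: "-12 12 30 0 0; -12 12 75 0 0; -12 12 104 0 0; -12 12 104 0 0; -12 12 104 0 0"

```text
t: 2.68
eef_pos: [0.6089, -0.0071, 0.0979]
orientation: [0.001, 0.747, 0.665, 0.001]
contact_force: [0.9, 0.6, -0.7]
finger_gap: 0.0945
```

```bash
python3 go.py .608 -.0075 .096 1.4527
python3 - <<'E'
from h import *
s=snap("wrist"); cv2.imwrite("pics/w1.png",s["color"][:,:,::-1])
s=snap("scene"); crop(s,230,140,160,120,5,"s1.png")
E
```

```text
t 2.67 pos [ 0.6089 -0.0071  0.0979] ang 1.454 F [ 0.9  0.6 -0.7] gap 0.0945 q [-0.12  0.57  1.7   0.    0.87 -1.57] tilt [ 1.0e-04  1.6e-03 -1.0e+00]
shift mm [-0.5 -0.8  1.9] yaw 0.0013
```

View pics/w1.png

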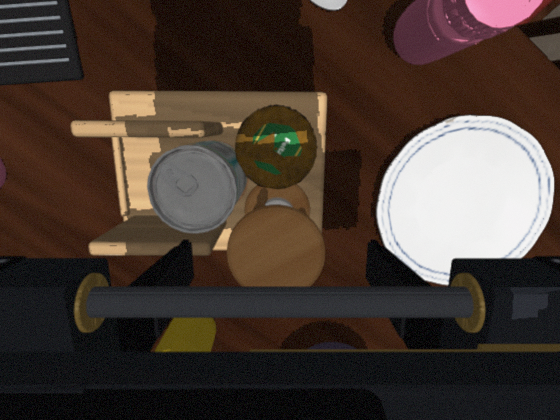

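View pics/s1.png

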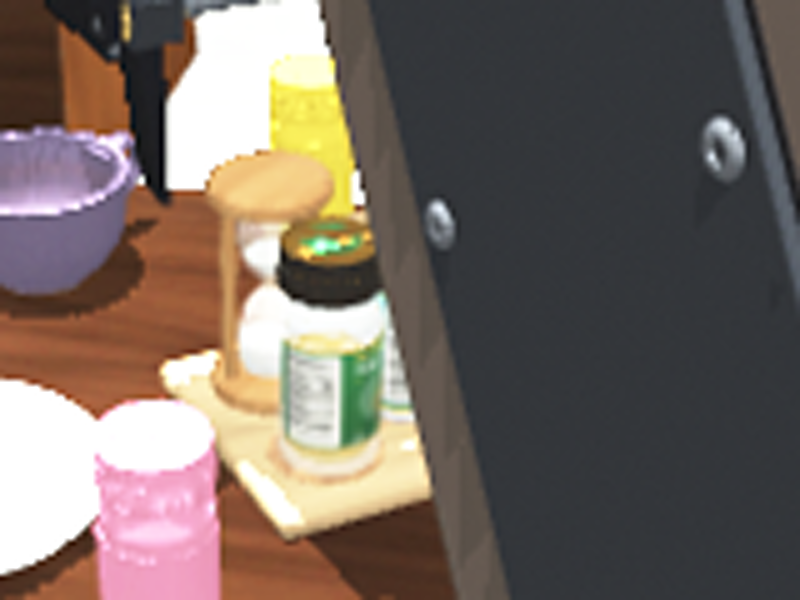

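The wrist picture shows the disc at column 276, between the fingers at 190 and 370, so the gripper is centred. I'll close.

Call:
arm_command:
  plan: "0 0 0 0 0.3; 0 0 0 0 0.6; 0 0 0 0 1; 0 0 0 0 1; 0 0 0 0 1"

```text
t: 3.4
eef_pos: [0.6084, -0.0078, 0.0963]
orientation: [-0.0, 0.748, 0.664, -0.0]
contact_force: [-0.3, -0.9, 0.3]
finger_gap: 0.0506
```

```bash
python3 go.py .608 -.0075 .096 1.4527
```

```text
t 3.4 pos [ 0.6084 -0.0078  0.0963] ang 1.453 F [-0.3 -0.9  0.3] gap 0.0506 q [-0.12  0.57  1.7   0.    0.87 -1.57] tilt [ 1.e-04 -1.e-04 -1.e+00]
shift mm [ 0.2 -0.4  0.3] yaw 0.0003
```

Call:
arm_command:
  plan: "0 0 0 0 1; 0 0 0 0 1"

```text
t: 3.65
eef_pos: [0.6085, -0.0078, 0.0964]
orientation: [-0.0, 0.748, 0.664, 0.0]
contact_force: [0.3, -0.0, 1.0]
finger_gap: 0.0302
```

```bash
python3 go.py .608 -.0075 .096 1.4527
python3 - <<'E'
from h import *
s=snap("wrist"); cv2.imwrite("pics/w2.png",s["color"][:,:,::-1])
s=snap("scene"); crop(s,230,140,160,120,5,"s2.png")
s=snap("top"); crop(s,230,160,120,120,5,"t2.png")
E
```

```text
t 3.65 pos [ 0.6085 -0.0078  0.0964] ang 1.453 F [ 0.3 -0.   1. ] gap 0.0302 q [-0.12  0.57  1.7   0.    0.87 -1.57] tilt [ 1.e-04  0.e+00 -1.e+00]
shift mm [ 0.2 -0.5  0.4] yaw 0.0003
```

View pics/w2.png

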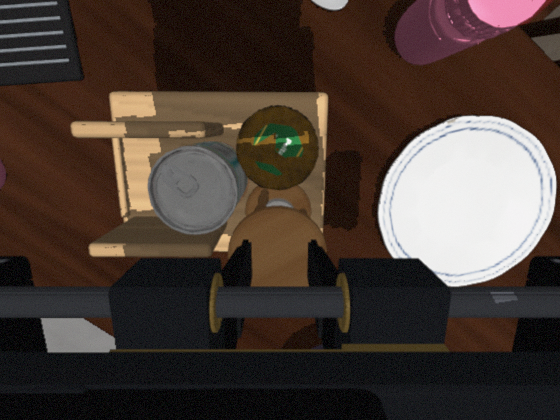

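View pics/s2.png

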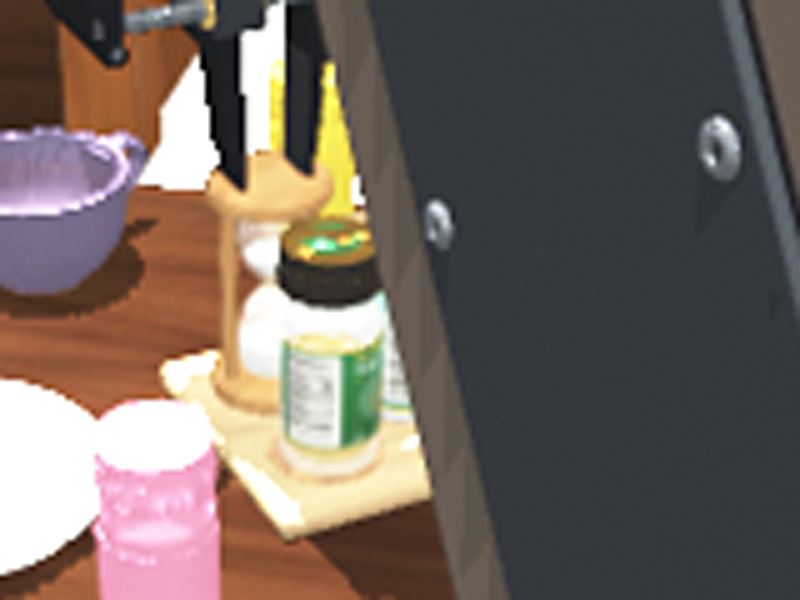

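Run:
```python
from h import *
np.set_printoptions(suppress=True,precision=4)
s=snap("wrist");P=s["P"]
for u,v in [(248,246),(246,250),(240,260),(311,246),(313,250),(276,215),(276,240),(278,140)]: print(u,v,P[v,u])
s=snap("scene");P=s["P"]
for a,b in [(240,180),(236,165),(300,165),(290,150),(222,180),(270,180),(270,200)]: print(a,b,P[140+b//5,230+a//5])
```

```text
248 246 [ 0.5995 -0.0246  0.1201]
246 250 [ 0.6014 -0.026   0.1206]
240 260 [ 0.5727 -0.0152  0.2059]
311 246 [0.6038 0.0096 0.1193]
313 250 [0.6059 0.0104 0.1203]
276 215 [ 0.5835 -0.0073  0.1217]
276 240 [ 0.5976 -0.009   0.1207]
278 140 [ 0.5453 -0.0017  0.1183]
240 180 [0.609  0.0031 0.1196]
236 165 [0.6136 0.0027 0.1248]
300 165 [ 0.5952 -0.0186  0.1265]
290 150 [ 0.5963 -0.0143  0.1344]
222 180 [0.614  0.0101 0.1195]
270 180 [ 0.6008 -0.0069  0.1203]
270 200 [0.5864 0.0023 0.1196]
```

View pics/t2.png

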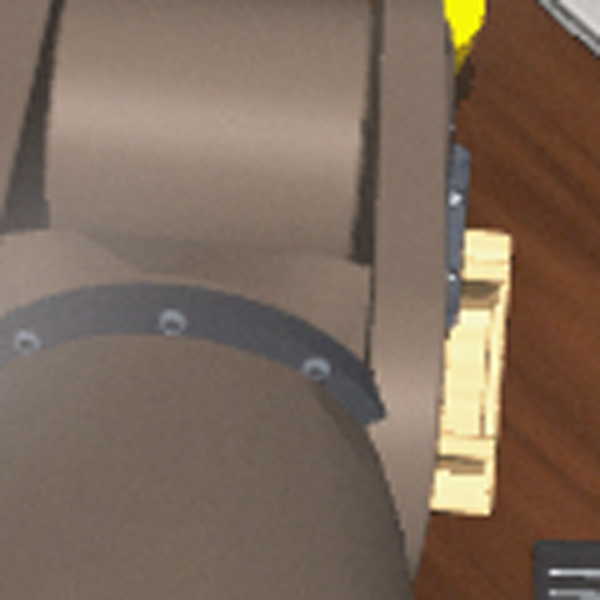

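Run:
```python
from h import *
np.set_printoptions(suppress=True,precision=4)
s=snap("scene"); o=-np.array(s["tvec"])@s["M"]; print("cam",o)
def ray(u,v,x):
    d=np.array([(u-s["cx"])/s["fx"],(v-s["cy"])/s["fy"],1])@s["M"]; return o+d*(x-o[0])/d[0]
for n,a,b in[("open tip",165,203),("L",243,190),("R",305,177)]:
    for x in(.5985,.6085,.6185): print(n,ray(230+(a+.5)/5-.5,140+(b+.5)/5-.5,x))
for z in(.0964,.12): print(z,s["M"]@np.array([.6085,.045,z])+s["tvec"])
P=s["P"]; 
for v in range(150,186,3): print(v,P[v,258:266,:].round(3)[::3].tolist())
```

```text
cam [-0.0153  0.3835  0.493 ]
open tip [0.5985 0.0469 0.1268]
open tip [0.6085 0.0415 0.1209]
open tip [0.6185 0.036  0.1149]
L [0.5985 0.0091 0.122 ]
L [0.6085 0.003  0.116 ]
L [ 0.6185 -0.0031  0.1099]
R [ 0.5985 -0.0223  0.1193]
R [ 0.6085 -0.029   0.1132]
R [ 0.6185 -0.0356  0.1071]
0.0964 [-0.0397 -0.039   0.8111]
0.12 [-0.0401 -0.059   0.7986]
150 [[0.887, -0.101, 0.056], [0.906, -0.121, 0.044], [0.965, -0.163, 0.013]]
153 [[0.887, -0.1, 0.047], [0.906, -0.12, 0.035], [0.966, -0.164, 0.002]]
156 [[0.885, -0.098, 0.039], [0.904, -0.119, 0.026], [0.969, -0.165, -0.009]]
159 [[0.884, -0.098, 0.029], [0.904, -0.118, 0.016], [0.964, -0.162, -0.017]]
162 [[0.882, -0.096, 0.021], [0.9, -0.116, 0.009], [0.956, -0.157, -0.023]]
165 [[0.884, -0.096, 0.011], [0.903, -0.117, -0.002], [0.938, -0.146, -0.024]]
168 [[0.881, -0.094, 0.003], [0.901, -0.115, -0.011], [0.921, -0.137, -0.025]]
171 [[0.797, -0.049, 0.04], [0.905, -0.117, -0.023], [0.899, -0.124, -0.023]]
174 [[0.793, -0.046, 0.033], [0.885, -0.105, -0.022], [0.882, -0.114, -0.023]]
177 [[0.832, -0.067, 0.002], [0.836, -0.078, -0.003], [0.862, -0.103, -0.021]]
180 [[0.821, -0.06, -0.001], [0.814, -0.066, 0.001], [0.811, -0.074, -0.001]]
183 [[0.802, -0.05, 0.001], [0.799, -0.058, 0.0], [0.797, -0.066, -0.002]]
```

The wrist and scene pictures show both fingertips over the disc rather than around it, at a true height of about 0.12 m while the reported z is 0.096. The tips appear to end about 24 mm above the reported TCP. I'll open, lift and check this.

Call:
arm_command:
  plan: "0 0 -20 0 1; 0 0 -40 0 0; 0 0 -40 0 0; 0 0 -40 0 0; 0 0 -40 0 0"

```text
t: 4.58
eef_pos: [0.6081, -0.0077, 0.1355]
orientation: [-0.001, 0.748, 0.664, -0.0]
contact_force: [0.8, 0.8, 0.3]
finger_gap: 0.0356
```

```bash
python3 go.py .608 -.0075 .096 1.4527
python3 - <<'E'
from h import *
np.set_printoptions(suppress=True,precision=4)
s=snap("scene"); crop(s,230,120,160,120,5,"s3.png")
w=snap("wrist"); cv2.imwrite("pics/w3.png",w["color"][:,:,::-1])
P=s["P"].reshape(-1,3); Q=P[(abs(P[:,0]-.6085)<.03)&(P[:,1]>.02)&(P[:,1]<.08)&(P[:,2]>.05)&(P[:,2]<.25)]
print(len(Q)); i=Q[:,2].argsort()[:15]; print(Q[i])
T=snap("top");
for n,a in[("timer",circ(T,255,295,195,232,.10,.135))]: print(n,a)
E
```

```text
t 4.58 pos [ 0.6081 -0.0077  0.1355] ang 1.453 F [0.8 0.8 0.3] gap 0.0356 q [-0.12  0.53  1.66  0.    0.96 -1.57] tilt [ 1.0e-04 -1.4e-03 -1.0e+00]
shift mm [ 0.2 -0.1 39.5] yaw 0.0003
221
[[0.6013 0.0206 0.1952]
 [0.5975 0.0204 0.2007]
 [0.5995 0.0215 0.2024]
 [0.6049 0.0205 0.2025]
 [0.599  0.0217 0.2047]
 [0.6014 0.0202 0.2057]
 [0.6042 0.0208 0.2071]
 [0.6086 0.0205 0.2076]
 [0.6003 0.0208 0.2083]
 [0.6047 0.0205 0.2089]
 [0.6083 0.0206 0.2099]
 [0.6005 0.0206 0.2103]
 [0.5966 0.0206 0.2116]
 [0.6156 0.0209 0.2118]
 [0.6029 0.0215 0.2118]]
timer ((0.0, 0.0), 0.0, array([nan, nan, nan]), 0)h.py:18: RuntimeWarning: Mean of empty slice.
  (c,r)=cv2.minEnclosingCircle(P[:,:2].astype(np.float32)); return c,r,P.mean(0),len(P)
  ret = um.true_divide(
```

View pics/s3.png

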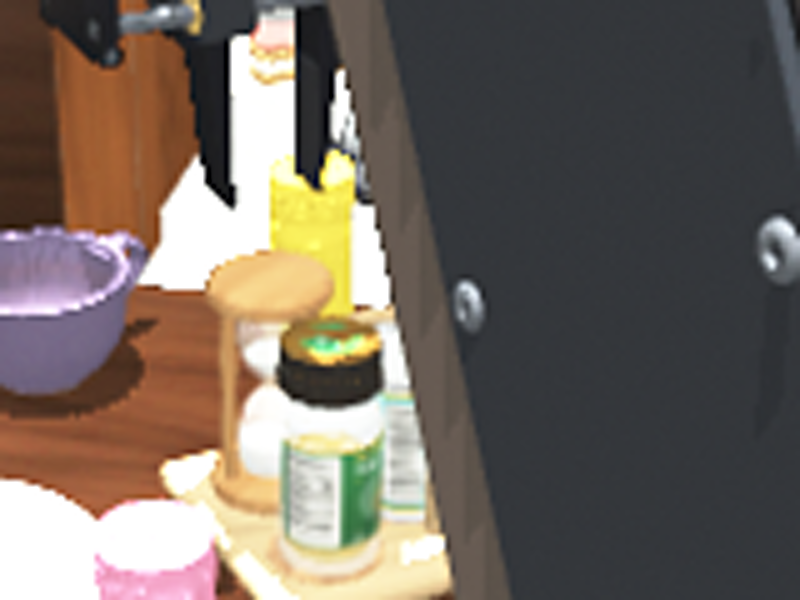

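Run:
```python
from h import *
np.set_printoptions(suppress=True,precision=4)
s=snap("scene"); o=-np.array(s["tvec"])@s["M"]
def ray(u,v,x):
    d=np.array([(u-s["cx"])/s["fx"],(v-s["cy"])/s["fy"],1])@s["M"]; return o+d*(x-o[0])/d[0]
for n,a,b in[("L",235,207),("R",318,189)]:
    for x in(.598,.608,.618): print(n,ray(230+(a+.5)/5-.5,120+(b+.5)/5-.5,x))
```

```text
L [0.598  0.0125 0.1615]
L [0.608  0.0065 0.1561]
L [0.618  0.0004 0.1507]
R [ 0.598  -0.0285  0.1592]
R [ 0.608  -0.0353  0.1538]
R [ 0.618  -0.042   0.1483]
```

Call:
arm_command:
  plan: "0 0 10 0 0; 0 0 15 0 0; 0 0 15 0 0; 0 0 15 0 0; 0 0 15 0 0"

```text
t: 5.4
eef_pos: [0.6085, -0.0078, 0.1216]
orientation: [0.0, 0.747, 0.664, 0.0]
contact_force: [-0.4, -0.1, 0.6]
finger_gap: 0.0945
```

Call:
arm_command:
  plan: "0 0 15 0 0; 0 0 28 0 0; 0 0 40 0 0; 0 0 40 0 0"

```text
t: 5.9
eef_pos: [0.6079, -0.0077, 0.0801]
orientation: [-0.001, 0.748, 0.664, -0.001]
contact_force: [-0.7, -1.6, -0.4]
finger_gap: 0.0947
```

```bash
python3 go.py .608 -.0075 .080 1.4527
python3 - <<'E'
from h import *
s=snap("scene"); crop(s,230,140,160,120,5,"s4.png")
E
```

```text
t 5.9 pos [ 0.6079 -0.0077  0.0801] ang 1.453 F [-0.7 -1.6 -0.4] gap 0.0947 q [-0.12  0.59  1.71  0.    0.84 -1.57] tilt [ 1.0e-04 -2.2e-03 -1.0e+00]
shift mm [0.2 0.1 0.1] yaw 0.0003
```

View pics/s4.png

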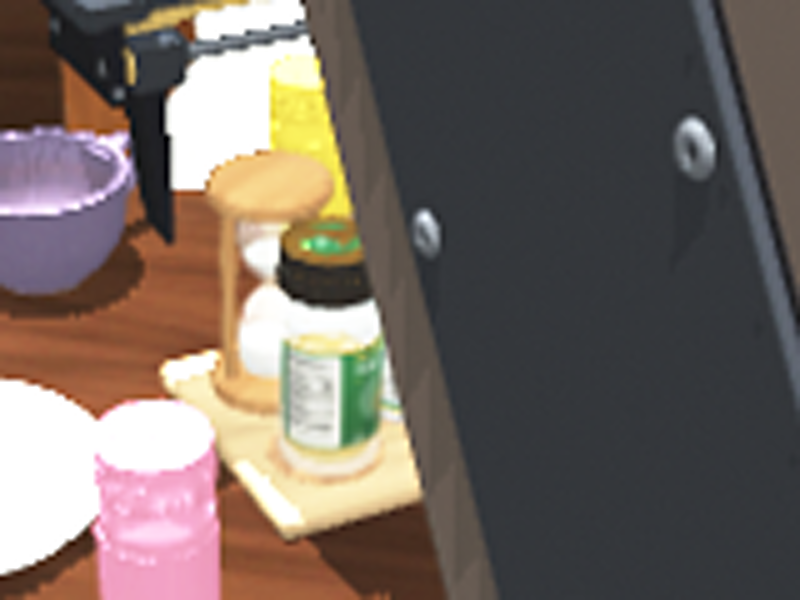

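Call:
arm_command:
  plan: "0 0 5 0 0; 0 0 5 0 0.5; 0 0 5 0 0.8; 0 0 5 0 1; 0 0 5 0 1"

```text
t: 6.58
eef_pos: [0.6085, -0.0078, 0.0766]
orientation: [0.0, 0.747, 0.664, 0.0]
contact_force: [-0.4, -0.3, -0.9]
finger_gap: 0.0603
```

Call:
arm_command:
  plan: "0 0 0 0 1; 0 0 0 0 1; 0 0 0 0 1"

```text
t: 6.95
eef_pos: [0.6085, -0.0078, 0.0765]
orientation: [0.0, 0.748, 0.664, 0.0]
contact_force: [0.2, -0.6, 0.4]
finger_gap: 0.055
```

```bash
python3 go.py .608 -.0075 .080 1.4527
```

```text
t 6.95 pos [ 0.6085 -0.0078  0.0765] ang 1.4529 F [ 0.2 -0.6  0.4] gap 0.055 q [-0.12  0.6   1.71  0.    0.83 -1.57] tilt [ 1.e-04  2.e-04 -1.e+00]
shift mm [ 0.2 -0.5 -3.5] yaw 0.0002
```

Call:
arm_command:
  plan: "0 0 -30 0 1; 0 0 -80 0 1; 0 0 -130 0 1; 0 0 -145 0 1; 0 0 -145 0 1"

```text
t: 7.58
eef_pos: [0.6084, -0.0078, 0.2215]
orientation: [0.0, 0.748, 0.664, 0.0]
contact_force: [-0.7, -0.1, -1.6]
finger_gap: 0.0552
```

```bash
python3 go.py .428 -.277 .2215 1.4527;python3 - <<'E'
from h import *
s=snap("scene"); crop(s,200,80,200,150,4,"s5.png")
E
```

```text
t 7.58 pos [ 0.6084 -0.0078  0.2215] ang 1.453 F [-0.7 -0.1 -1.6] gap 0.0552 q [-0.12  0.44  1.56  0.    1.14 -1.57] tilt [ 1.e-04  8.e-04 -1.e+00]
shift mm [-2.886e+02 -1.475e+02 -1.000e-01] yaw 0.0003
```

View pics/s5.png

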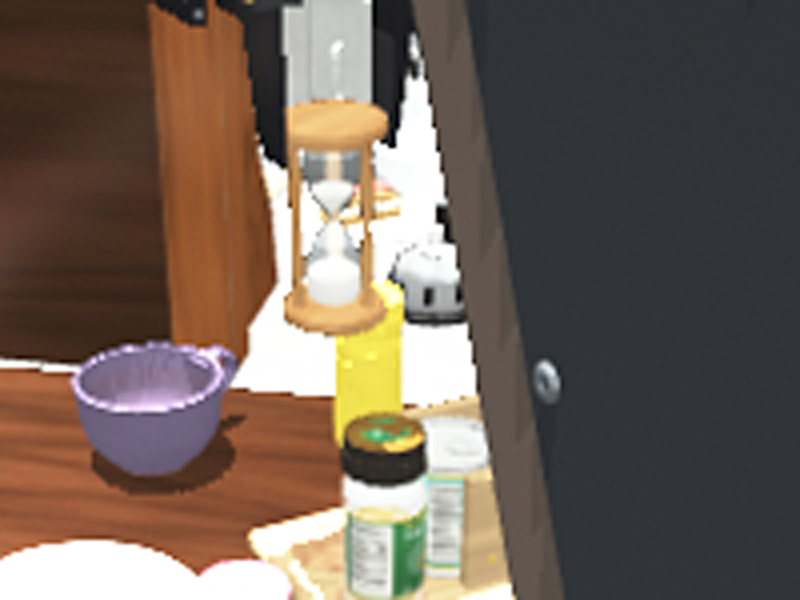

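Call:
arm_command:
  plan: "-40 -20 0 0 1; -90 -46 0 0 1; -140 -72 0 0 1; -190 -97 0 0 1; -235 -120 0 0 1"

```text
t: 8.25
eef_pos: [0.4598, -0.2281, 0.2194]
orientation: [-0.002, 0.748, 0.664, -0.0]
contact_force: [0.6, -0.7, -1.1]
finger_gap: 0.0552
```

Call:
arm_command:
  plan: "-35 -18 0 0 1; -53 -27 0 0 1; -53 -27 0 0 1; -53 -27 0 0 1"

```text
t: 8.75
eef_pos: [0.4286, -0.2759, 0.2204]
orientation: [-0.001, 0.748, 0.664, -0.0]
contact_force: [-0.6, 0.2, -1.2]
finger_gap: 0.0554
```

```bash
python3 go.py .428 -.277 .072 1.4527
```

```text
t 8.75 pos [ 0.4286 -0.2759  0.2204] ang 1.453 F [-0.6  0.2 -1.2] gap 0.0554 q [-0.7   0.3   1.8   0.    1.05 -2.15] tilt [ 0.0013 -0.0015 -1.    ]
shift mm [ -1.4  -0.2 148.4] yaw 0.0003
```

Call:
arm_command:
  plan: "0 0 45 0 1; 0 0 95 0 1; 0 0 130 0 1; 0 0 144 0 1; 0 0 148 0 1"

```text
t: 9.38
eef_pos: [0.429, -0.2761, 0.0731]
orientation: [-0.0, 0.747, 0.665, 0.0]
contact_force: [0.8, -0.3, -1.1]
finger_gap: 0.0554
```

Call:
arm_command:
  plan: "0 0 0 0 1; 0 0 0 0 1"

```text
t: 9.62
eef_pos: [0.4291, -0.2768, 0.0744]
orientation: [0.001, 0.747, 0.664, 0.0]
contact_force: [0.2, -0.2, 0.0]
finger_gap: 0.0554
```

```bash
python3 go.py .428 -.277 .0705 1.4527;python3 - <<'E'
from h import *
s=snap("scene"); crop(s,350,140,200,150,4,"s6.png")
E
```

```text
t 9.62 pos [ 0.4291 -0.2768  0.0744] ang 1.4531 F [ 0.2 -0.2  0. ] gap 0.0554 q [-0.7   0.49  1.96  0.    0.69 -2.16] tilt [-9.0e-04  1.6e-03 -1.0e+00]
shift mm [-0.3 -1.1  3.9] yaw 0.0004
```

View pics/s6.png

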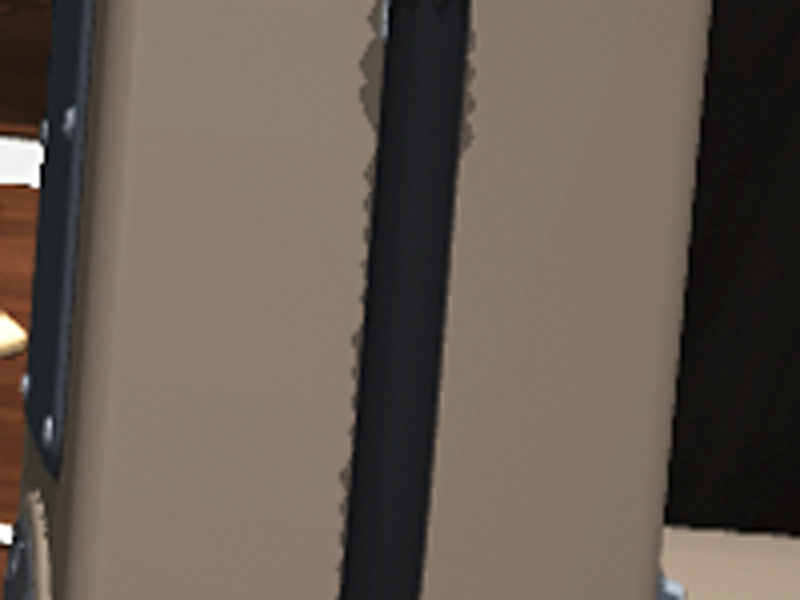

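The arm hides the timer in the scene view, so I'll feel my way down in small steps.

Call:
arm_command:
  plan: "0 0 1 0 1; 0 0 1 0 1; 0 0 2 0 1; 0 0 2 0 1"

```text
t: 10.18
eef_pos: [0.4286, -0.2765, 0.0713]
orientation: [-0.0, 0.748, 0.664, 0.0]
contact_force: [0.2, 0.2, -0.6]
finger_gap: 0.0555
```

```bash
python3 go.py .428 -.277 .0705 1.4527;python3 - <<'E'
from h import *
for i in range(3):
    o=bot.observe(); print(o["eef_pos"],o["contact_force"].round(2))
    s=snap("wrist"); 
cv2.imwrite("pics/w6.png",s["color"][:,:,::-1])
E
```

```text
t 10.18 pos [ 0.4286 -0.2765  0.0713] ang 1.453 F [ 0.2  0.2 -0.6] gap 0.0555 q [-0.7   0.5   1.96  0.    0.69 -2.16] tilt [ 2.e-04 -1.e-04 -1.e+00]
shift mm [-0.6 -0.5  0.8] yaw 0.0003
[ 0.42858643 -0.27649589  0.07130033] [ 0.18  0.21 -0.6 ]
[ 0.42861589 -0.27648595  0.07132501] [ 0.32 -0.41 -0.63]
[ 0.42859762 -0.2764975   0.07133501] [ 1.03  0.19 -1.56]
```

View pics/w6.png

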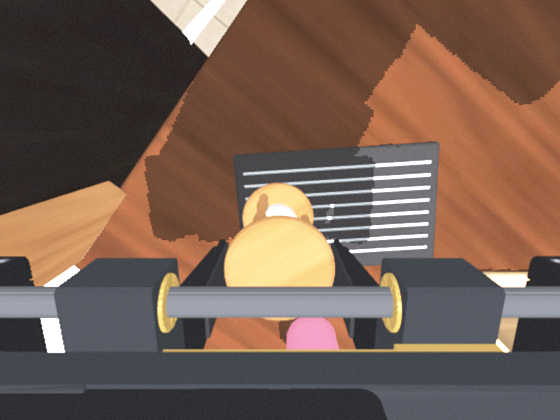

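Call:
arm_command:
  plan: "0 0 1 0 1; 0 0 1 0 1; 0 0 1 0 1"

```text
t: 10.7
eef_pos: [0.4287, -0.2766, 0.0705]
orientation: [0.0, 0.748, 0.664, 0.0]
contact_force: [0.3, 0.0, 1.5]
finger_gap: 0.0555
```

```bash
python3 go.py .428 -.277 .0705 1.4527;python3 go.py .428 -.277 .0705 1.4527
```

```text
t 10.7 pos [ 0.4287 -0.2766  0.0705] ang 1.453 F [0.3 0.  1.5] gap 0.0555 q [-0.7   0.5   1.96  0.    0.68 -2.16] tilt [-1.e-04  3.e-04 -1.e+00]
shift mm [-0.5 -0.6 -0. ] yaw 0.0003
t 10.7 pos [ 0.4287 -0.2766  0.0705] ang 1.453 F [0.3 0.  1.5] gap 0.0555 q [-0.7   0.5   1.96  0.    0.68 -2.16] tilt [-1.e-04  3.e-04 -1.e+00]
shift mm [-0.5 -0.6 -0. ] yaw 0.0003
```

Touched down: the force went from -1 to +1.5 N at z 0.0705, as predicted. I'll release and lift.

Call:
arm_command:
  plan: "0 0 0 0 0.2; 0 0 0 0 0; 0 0 0 0 0; 0 0 0 0 0; 0 0 0 0 0"

```text
t: 11.32
eef_pos: [0.4286, -0.2765, 0.0704]
orientation: [-0.0, 0.747, 0.664, 0.0]
contact_force: [-0.4, -0.3, 0.3]
finger_gap: 0.0943
```

Call:
arm_command:
  plan: "0 0 -20 0 0; 0 0 -60 0 0; 0 0 -100 0 0; 0 0 -130 0 0; 0 0 -130 0 0"

```text
t: 11.95
eef_pos: [0.4292, -0.277, 0.2023]
orientation: [0.002, 0.747, 0.664, 0.0]
contact_force: [-0.0, 0.2, -0.7]
finger_gap: 0.0949
```

```bash
python3 go.py .5497 -.001 .2005 1.4527;python3 - <<'E'
from h import *
s=snap("wrist"); cv2.imwrite("pics/w7.png",s["color"][:,:,::-1])
P=s["P"].reshape(-1,3);Q=P[(P[:,2]>.108)&(P[:,2]<.122)&(abs(P[:,0]-.43)<.05)&(abs(P[:,1]+.277)<.05)];print(len(Q),Q.mean(0),cv2.minEnclosingCircle(Q[:,:2].astype(np.float32)))
E
```

```text
t 11.95 pos [ 0.4292 -0.277   0.2023] ang 1.453 F [-0.   0.2 -0.7] gap 0.0949 q [-0.7   0.31  1.82  0.    1.   -2.16] tilt [-0.0021  0.0034 -1.    ]
shift mm [288.2  87.2   1.5] yaw 0.0003
3048 [ 0.42617613 -0.27791282  0.11423473] ((0.42738041281700134, -0.27804139256477356), 0.027942338958382607)
```

View pics/w7.png

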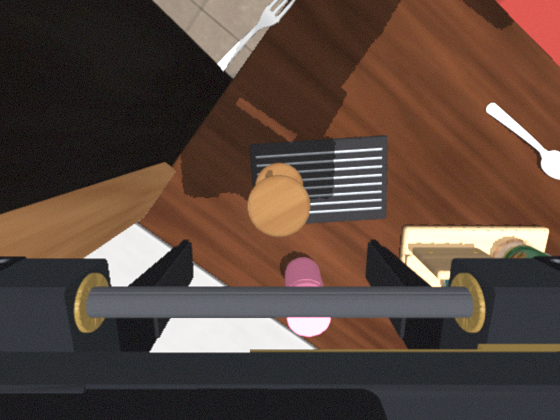

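The timer stands upright on the left part of the mat, with its top at 0.114 m and its axis at (0.427, -0.278). Next is the jar.

Call:
arm_command:
  plan: "45 14 0 0 0; 95 29 0 0 0; 145 44 0 0 0; 195 59 0 0 0; 240 73 0 0 0"

```text
t: 12.62
eef_pos: [0.5293, -0.0449, 0.1989]
orientation: [-0.001, 0.747, 0.664, -0.001]
contact_force: [0.7, -0.0, -0.5]
finger_gap: 0.0949
```

Call:
arm_command:
  plan: "35 10 0 0 0; 49 15 2 0 0; 49 15 2 0 0; 49 15 2 0 0"

```text
t: 13.12
eef_pos: [0.5495, -0.0008, 0.198]
orientation: [-0.0, 0.748, 0.664, -0.0]
contact_force: [0.1, 0.6, 0.4]
finger_gap: 0.0953
```

```bash
python3 go.py .5497 -.001 .074 1.4527;python3 - <<'E'
from h import *
s=snap("wrist"); cv2.imwrite("pics/w8.png",s["color"][:,:,::-1])
P=s["P"].reshape(-1,3);Q=P[(P[:,2]>.111)&(P[:,2]<.125)&(abs(P[:,0]-.55)<.05)&(abs(P[:,1])<.05)];print(len(Q),Q.mean(0),cv2.minEnclosingCircle(Q[:,:2].astype(np.float32)))
E
```

```text
t 13.12 pos [ 0.5495 -0.0008  0.198 ] ang 1.4522 F [0.1 0.6 0.4] gap 0.0953 q [-0.12  0.38  1.74 -0.    1.03 -1.57] tilt [-1.e-04 -8.e-04 -1.e+00]
shift mm [ -0.2   0.3 124. ] yaw -0.0005
1941 [ 0.5484224  -0.0023931   0.11776956] ((0.5493723750114441, -0.0023673665709793568), 0.0217601265758276)
```

View pics/w8.png

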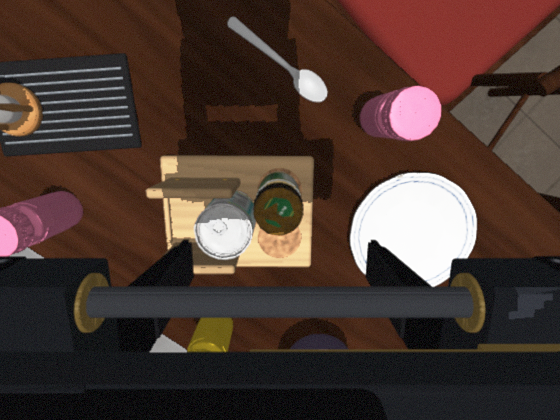

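Call:
arm_command:
  plan: "-1 0 40 0 0; -1 0 85 0 0; -1 0 112 0 0; -1 0 124 0 0; -1 0 124 0 0"

```text
t: 13.8
eef_pos: [0.5498, -0.0014, 0.0744]
orientation: [-0.0, 0.748, 0.664, -0.0]
contact_force: [-0.5, -0.7, -0.3]
finger_gap: 0.0949
```

Call:
arm_command:
  plan: "0 0 0 0 0; 0 0 0 0 0.5; 0 0 0 0 0.8; 0 0 0 0 1; 0 0 0 0 1"

```text
t: 14.42
eef_pos: [0.5499, -0.0008, 0.0745]
orientation: [0.0, 0.747, 0.664, 0.0]
contact_force: [-0.1, 1.3, 0.5]
finger_gap: 0.0603
```

Call:
arm_command:
  plan: "0 0 0 0 1; 0 0 0 0 1; 0 0 0 0 1; 0 0 0 0 1"

```text
t: 14.92
eef_pos: [0.5499, -0.0008, 0.0744]
orientation: [-0.0, 0.748, 0.664, 0.0]
contact_force: [0.4, 0.5, 0.7]
finger_gap: 0.0435
```

```bash
python3 go.py .5497 -.001 .074 1.4527
```

```text
t 14.93 pos [ 0.5499 -0.0008  0.0744] ang 1.453 F [0.4 0.5 0.7] gap 0.0435 q [-0.12  0.53  1.86  0.    0.75 -1.57] tilt [ 1.e-04 -0.e+00 -1.e+00]
shift mm [-0.2 -0.1  0.4] yaw 0.0003
```

Call:
arm_command:
  plan: "0 0 -30 0 1; 0 0 -80 0 1; 0 0 -130 0 1; 0 0 -146 0 1; 0 0 -146 0 1"

```text
t: 15.55
eef_pos: [0.5499, -0.0008, 0.2205]
orientation: [0.0, 0.748, 0.664, 0.0]
contact_force: [-0.7, 0.4, -0.8]
finger_gap: 0.0434
```

```bash
python3 go.py .4335 -.178 .2205 1.4527;python3 - <<'E'
from h import *
s=snap("scene"); crop(s,200,80,200,150,4,"s8.png")
E
```

```text
t 15.55 pos [ 0.5499 -0.0008  0.2205] ang 1.453 F [-0.7  0.4 -0.8] gap 0.0434 q [-0.12  0.35  1.71  0.    1.08 -1.57] tilt [ 1.e-04  1.e-03 -1.e+00]
shift mm [-1.896e+02 -9.470e+01 -1.000e-01] yaw 0.0003
```

View pics/s8.png

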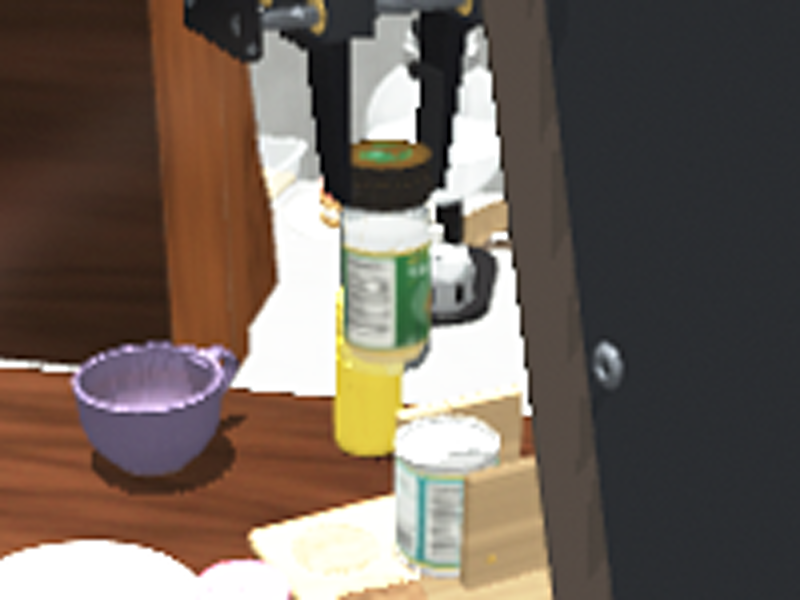

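Call:
arm_command:
  plan: "-40 -20 0 0 1; -90 -45 0 0 1; -140 -70 0 0 1; -189 -95 0 0 1; -189 -95 0 0 1"

```text
t: 16.23
eef_pos: [0.4312, -0.1794, 0.2186]
orientation: [-0.002, 0.749, 0.663, -0.001]
contact_force: [1.6, 1.6, -0.9]
finger_gap: 0.0438
```

Call:
arm_command:
  plan: "0 0 40 0 1; 0 0 90 0 1; 0 0 130 0 1; 0 0 146 0 1; 0 0 149 0 1"

```text
t: 16.85
eef_pos: [0.4326, -0.1762, 0.0694]
orientation: [-0.002, 0.747, 0.664, -0.001]
contact_force: [1.1, 0.1, -0.4]
finger_gap: 0.0435
```

Call:
arm_command:
  plan: "0 0 0 0 1; 0 0 0 0 1"

```text
t: 17.1
eef_pos: [0.4336, -0.1773, 0.0719]
orientation: [0.0, 0.747, 0.664, 0.0]
contact_force: [-0.0, -0.6, -0.7]
finger_gap: 0.0433
```

```bash
python3 go.py .4335 -.178 .0685 1.4527;python3 - <<'E'
from h import *
s=snap("wrist"); cv2.imwrite("pics/w9.png",s["color"][:,:,::-1])
E
```

```text
t 17.1 pos [ 0.4336 -0.1773  0.0719] ang 1.4532 F [-0.  -0.6 -0.7] gap 0.0433 q [-0.53  0.45  2.06  0.    0.63 -1.98] tilt [-3.e-04  9.e-04 -1.e+00]
shift mm [-0.7 -0.1  3.4] yaw 0.0005
```

View pics/w9.png

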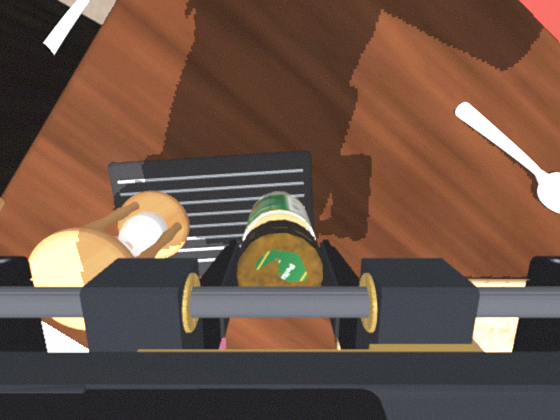

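Call:
arm_command:
  plan: "0 0 1 0 1; 0 0 2 0 1; 0 0 2 0 1; 0 0 2 0 1"

```text
t: 17.65
eef_pos: [0.4333, -0.1774, 0.0694]
orientation: [-0.0, 0.748, 0.664, 0.0]
contact_force: [-0.2, 0.4, -0.9]
finger_gap: 0.0439
```

```bash
python3 go.py .4335 -.178 .0685 1.4527
```

```text
t 17.65 pos [ 0.4333 -0.1774  0.0694] ang 1.4529 F [-0.2  0.4 -0.9] gap 0.0439 q [-0.53  0.45  2.06  0.    0.63 -1.98] tilt [ 1.e-04 -0.e+00 -1.e+00]
shift mm [-0.6  0.3  0.9] yaw 0.0002
```

Call:
arm_command:
  plan: "0 0 1 0 1; 0 0 1.5 0 1; 0 0 1.5 0 1; 0 0 1.5 0 1"

```text
t: 18.15
eef_pos: [0.4336, -0.1775, 0.0683]
orientation: [0.0, 0.748, 0.664, 0.0]
contact_force: [-0.2, 0.1, 5.7]
finger_gap: 0.0436
```

```bash
python3 go.py .4335 -.178 .0685 1.4527
```

```text
t 18.15 pos [ 0.4336 -0.1775  0.0683] ang 1.453 F [-0.2  0.1  5.7] gap 0.0436 q [-0.53  0.46  2.06  0.    0.62 -1.98] tilt [-2.e-04  8.e-04 -1.e+00]
shift mm [-0.5 -0.  -0.2] yaw 0.0003
```

The jar is down: 5.7 N at z 0.0683. I'll open part way and lift.

Call:
arm_command:
  plan: "0 0 -0.5 0 0.3; 0 0 -0.5 0 0.3; 0 0 -0.5 0 0.3; 0 0 -0.5 0 0.3"

```text
t: 18.65
eef_pos: [0.4333, -0.1774, 0.0683]
orientation: [-0.0, 0.748, 0.664, 0.0]
contact_force: [0.2, -0.6, 0.3]
finger_gap: 0.0662
```

Call:
arm_command:
  plan: "0 0 -20 0 0.3; 0 0 -60 0 0.3; 0 0 -100 0 0; 0 0 -130 0 0; 0 0 -130 0 0"

```text
t: 19.27
eef_pos: [0.434, -0.1777, 0.2001]
orientation: [0.002, 0.747, 0.664, 0.001]
contact_force: [0.2, 1.3, 0.4]
finger_gap: 0.091
```

```bash
python3 go.py .572 -.0575 .198 1.4527;python3 - <<'E'
from h import *
s=snap("wrist"); cv2.imwrite("pics/w10.png",s["color"][:,:,::-1])
P=s["P"].reshape(-1,3)
for x,y in[(.43,-.277),(.433,-.177)]:
    Q=P[(P[:,2]>.104)&(P[:,2]<.122)&(abs(P[:,0]-x)<.04)&(abs(P[:,1]-y)<.04)];print(len(Q),Q.mean(0),cv2.minEnclosingCircle(Q[:,:2].astype(np.float32)))
E
```

```text
t 19.27 pos [ 0.434  -0.1777  0.2001] ang 1.4531 F [0.2 1.3 0.4] gap 0.091 q [-0.53  0.26  1.92  0.    0.97 -1.98] tilt [-0.0015  0.0036 -1.    ]
shift mm [135.6 122.9   2.4] yaw 0.0004
3096 [ 0.42620587 -0.27652149  0.11408712] ((0.42749375104904175, -0.27762699127197266), 0.028004223480820656)
1863 [ 0.4318664  -0.17877458  0.11173134] ((0.4327206015586853, -0.17849740386009216), 0.022007964551448822)
```

View pics/w10.png

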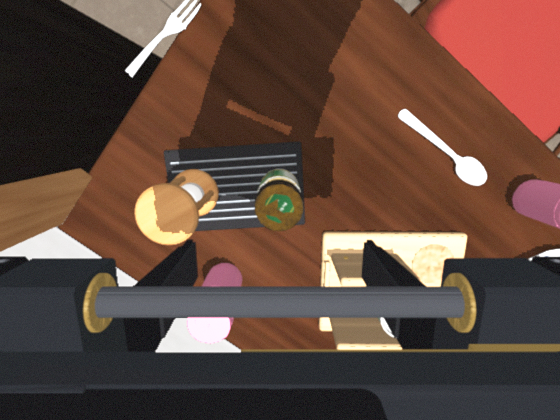

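Both stand on the mat: timer at (0.4275, -0.2775), jar at (0.4327, -0.1785). The caddy front is clear. Next is the tin.

Call:
arm_command:
  plan: "45 41 0 0 0; 90 82 0 0 0; 136 123 2 0 0; 136 123 2 0 0; 136 123 2 0 0"

```text
t: 19.95
eef_pos: [0.5706, -0.0567, 0.195]
orientation: [-0.001, 0.747, 0.665, -0.001]
contact_force: [-0.6, -0.4, -0.1]
finger_gap: 0.0949
```

```bash
python3 go.py .572 -.0575 .026 1.4527;python3 - <<'E'
from h import *
s=snap("wrist"); cv2.imwrite("pics/w11.png",s["color"][:,:,::-1])
P=s["P"].reshape(-1,3)
for x,y in[(.572,-.0575)]:
    Q=P[(P[:,2]>.078)&(P[:,2]<.09)&(np.hypot(P[:,0]-x,P[:,1]-y)<.033)];print(len(Q),Q.mean(0),cv2.minEnclosingCircle(Q[:,:2].astype(np.float32)))
E
```

```text
t 19.95 pos [ 0.5706 -0.0567  0.195 ] ang 1.4537 F [-0.6 -0.4 -0.1] gap 0.0949 q [-0.21  0.41  1.68 -0.    1.05 -1.67] tilt [ 2.0e-04 -2.6e-03 -1.0e+00]
shift mm [ -0.7   1.9 168.9] yaw 0.001
2772 [ 0.57144504 -0.05928745  0.081707  ] ((0.5714834928512573, -0.0592966191470623), 0.028718726709485054)
```

View pics/w11.png

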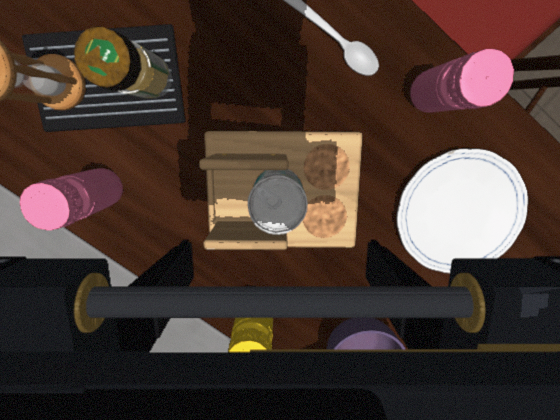

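Call:
arm_command:
  plan: "-1 1 45 0 0; -1 1 90 0 0; -1 1 120 0 0; -1 1 120 0 0; -1 1 120 0 0"

```text
t: 20.62
eef_pos: [0.5726, -0.0586, 0.0777]
orientation: [0.001, 0.748, 0.664, 0.0]
contact_force: [-0.0, 0.5, 0.9]
finger_gap: 0.0948
```

```bash
python3 go.py .5717 -.0582 .026 1.4527;python3 - <<'E'
from h import *
s=snap("scene"); crop(s,230,140,160,120,5,"s12.png")
E
```

```text
t 20.62 pos [ 0.5726 -0.0586  0.0777] ang 1.452 F [-0.   0.5  0.9] gap 0.0948 q [-0.22  0.56  1.8   0.    0.79 -1.67] tilt [-1.0e-04  1.4e-03 -1.0e+00]
shift mm [ 0.3 -1.  51.7] yaw -0.0007
```

View pics/s12.png

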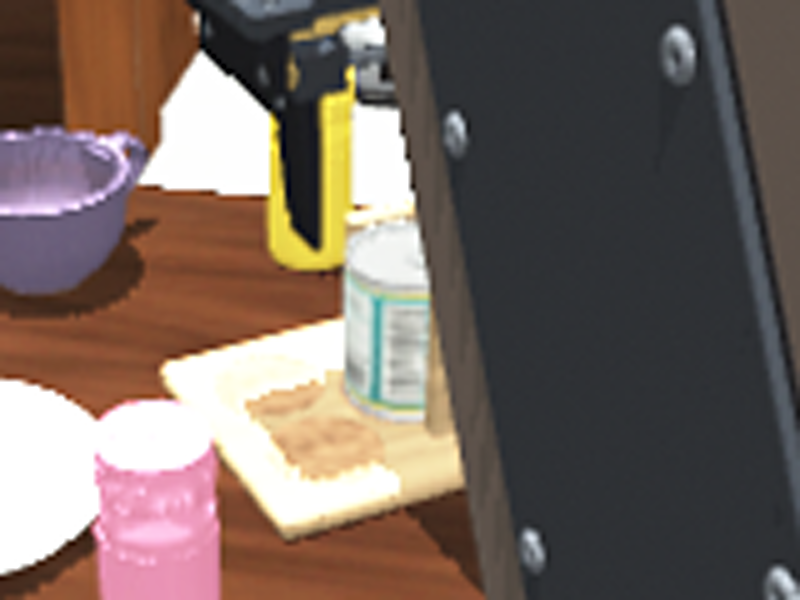

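Call:
arm_command:
  plan: "0 -1 20 0 0; 0 -1 35 0 0; 0 -1 48 0 0; 0 -1 48 0 0"

```text
t: 21.18
eef_pos: [0.571, -0.0577, 0.0277]
orientation: [-0.001, 0.747, 0.664, -0.0]
contact_force: [-0.4, -0.2, 1.3]
finger_gap: 0.095
```

```bash
python3 go.py .5717 -.0582 .026 1.4527;python3 - <<'E'
from h import *
s=snap("scene"); crop(s,230,140,160,120,5,"s13.png")
E
```

```text
t 21.18 pos [ 0.571  -0.0577  0.0277] ang 1.453 F [-0.4 -0.2  1.3] gap 0.095 q [-0.22  0.63  1.83  0.    0.68 -1.67] tilt [ 2.0e-04 -1.3e-03 -1.0e+00]
shift mm [-0.4  0.7  1.7] yaw 0.0003
```

View pics/s13.png

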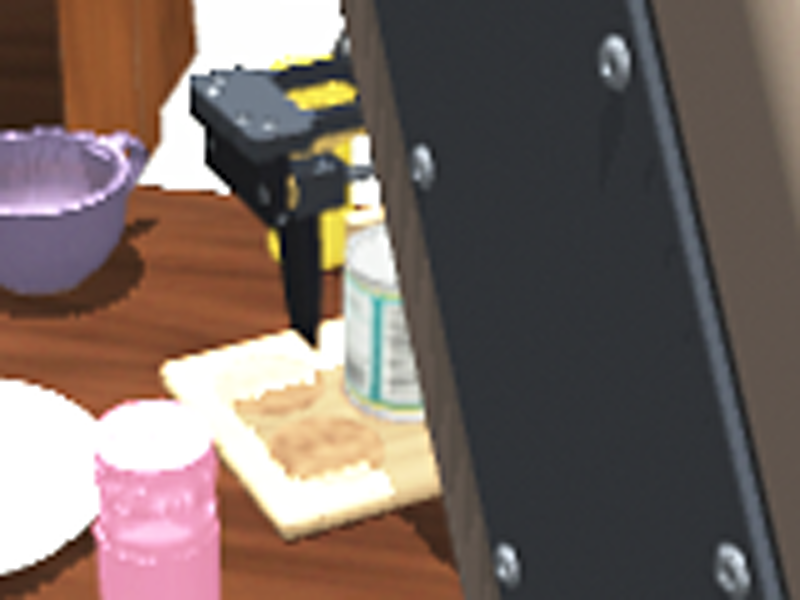

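Call:
arm_command:
  plan: "0 0 0 0 0.3; 0 0 0 0 0.6; 0 0 0 0 1; 0 0 0 0 1; 0 0 0 0 1"

```text
t: 21.85
eef_pos: [0.5714, -0.0578, 0.0285]
orientation: [0.0, 0.747, 0.664, 0.0]
contact_force: [-0.9, -0.9, 1.9]
finger_gap: 0.0571
```

Call:
arm_command:
  plan: "0 0 0 0 1; 0 0 0 0 1; 0 0 0 0 1"

```text
t: 22.22
eef_pos: [0.5714, -0.0578, 0.0285]
orientation: [0.0, 0.748, 0.664, 0.0]
contact_force: [-0.8, -0.6, 3.6]
finger_gap: 0.0567
```

```bash
python3 go.py .5717 -.0582 .026 1.4527
```

```text
t 22.23 pos [ 0.5714 -0.0578  0.0285] ang 1.453 F [-0.8 -0.6  3.6] gap 0.0567 q [-0.22  0.63  1.83  0.    0.68 -1.67] tilt [ 0.e+00  2.e-04 -1.e+00]
shift mm [-0.4  0.4  2.5] yaw 0.0003
```

Call:
arm_command:
  plan: "0 0 -20 0 1; 0 0 -60 0 1; 0 0 -100 0 1; 0 0 -110 0 1; 0 0 -110 0 1"

```text
t: 22.85
eef_pos: [0.5711, -0.0577, 0.1379]
orientation: [-0.0, 0.747, 0.664, -0.0]
contact_force: [0.7, -0.0, -1.9]
finger_gap: 0.0569
```

```bash
python3 go.py .6234 .152 .1385 1.4527;python3 - <<'E'
from h import *
s=snap("scene"); crop(s,200,100,200,150,4,"s14.png")
E
```

```text
t 22.85 pos [ 0.5711 -0.0577  0.1379] ang 1.4531 F [ 0.7 -0.  -1.9] gap 0.0569 q [-0.22  0.48  1.75  0.    0.92 -1.67] tilt [ 2.e-04 -2.e-04 -1.e+00]
shift mm [214.4  27.3  -0.6] yaw 0.0004
```

View pics/s14.png

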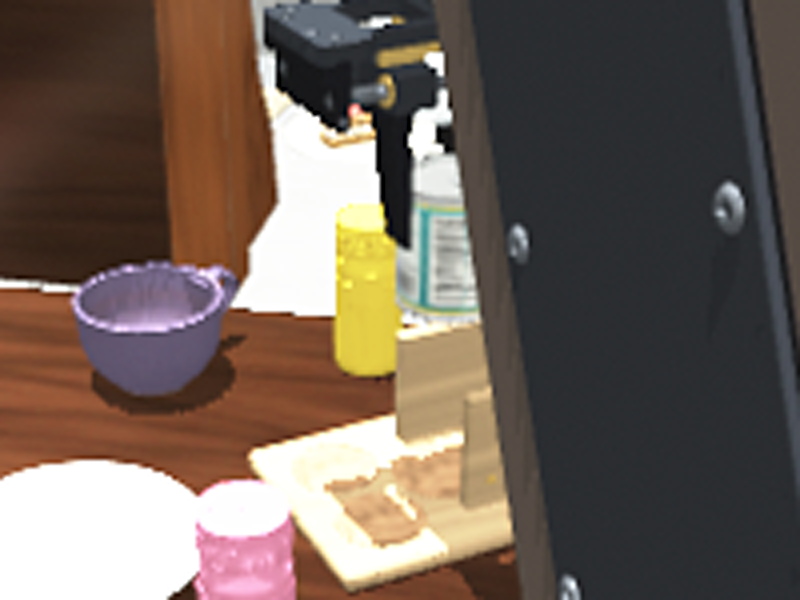

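Call:
arm_command:
  plan: "40 5 0 0 1; 90 11 0 0 1; 140 18 0 0 1; 190 24 0 0 1; 214 27 0 0 1"

```text
t: 23.52
eef_pos: [0.6228, 0.1538, 0.1362]
orientation: [-0.001, 0.747, 0.665, -0.001]
contact_force: [-0.8, 0.1, -1.9]
finger_gap: 0.0567
```

Call:
arm_command:
  plan: "0 0 0 0 1; 0 0 0 0 1; 0 0 0 0 1"

```text
t: 23.9
eef_pos: [0.6232, 0.1503, 0.1382]
orientation: [-0.0, 0.748, 0.664, -0.0]
contact_force: [0.6, -0.3, -2.2]
finger_gap: 0.0569
```

```bash
python3 go.py .6234 .152 .0255 1.4527;python3 - <<'E'
from h import *
s=snap("wrist"); cv2.imwrite("pics/w15.png",s["color"][:,:,::-1])
E
```

```text
t 23.9 pos [0.6232 0.1503 0.1382] ang 1.4516 F [ 0.6 -0.3 -2.2] gap 0.0569 q [ 0.13  0.57  1.57 -0.    1.   -1.32] tilt [-2.e-04 -4.e-04 -1.e+00]
shift mm [1.700e+00 1.000e-01 1.127e+02] yaw -0.0011
```

View pics/w15.png

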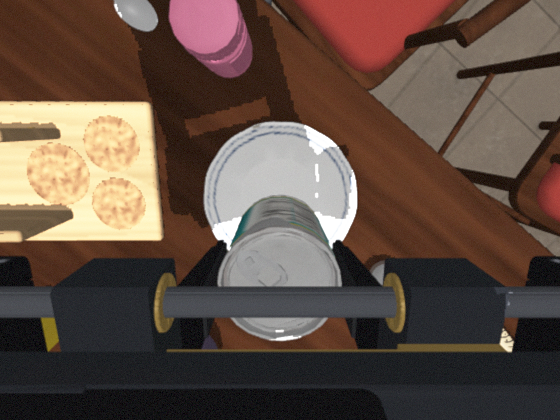

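Call:
arm_command:
  plan: "1 0 40 0 1; 1 0 80 0 1; 1 0 104 0 1; 1 0 109 0 1; 1 0 109 0 1"

```text
t: 24.58
eef_pos: [0.6238, 0.1522, 0.03]
orientation: [0.0, 0.748, 0.664, 0.0]
contact_force: [0.5, 0.3, -1.0]
finger_gap: 0.0571
```

Call:
arm_command:
  plan: "0 0 1 0 1; 0 0 2 0 1; 0 0 2 0 1; 0 0 2 0 1"

```text
t: 25.08
eef_pos: [0.6235, 0.1526, 0.0276]
orientation: [0.0, 0.747, 0.664, 0.0]
contact_force: [0.6, 0.6, -1.5]
finger_gap: 0.0569
```

```bash
python3 go.py .6234 .152 .0255 1.4527;python3 - <<'E'
from h import *
s=snap("wrist"); cv2.imwrite("pics/w16.png",s["color"][:,:,::-1])
s=snap("scene"); crop(s,140,150,200,150,4,"s16.png")
E
```

```text
t 25.07 pos [0.6235 0.1526 0.0276] ang 1.453 F [ 0.6  0.6 -1.5] gap 0.0569 q [ 0.14  0.7   1.66  0.    0.78 -1.32] tilt [ 2.e-04  3.e-04 -1.e+00]
shift mm [-0.6  0.   2.1] yaw 0.0003
```

View pics/s16.png

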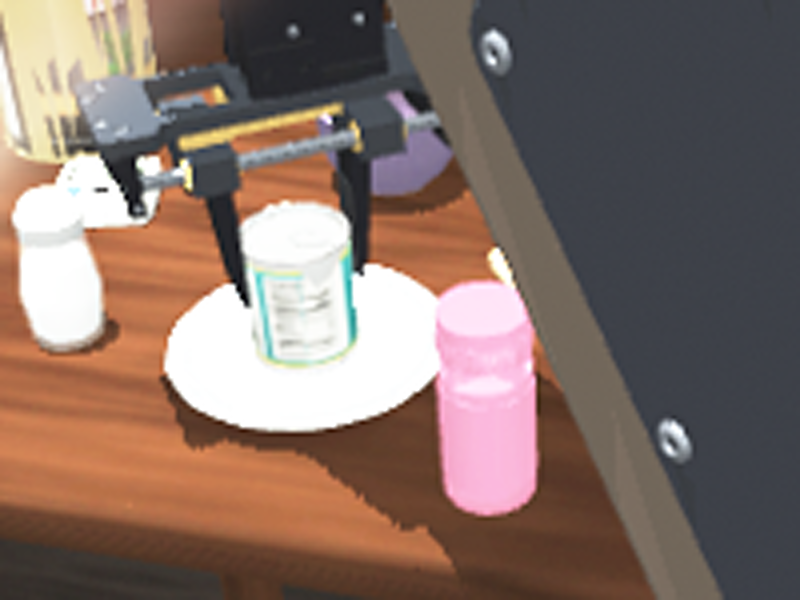

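Call:
arm_command:
  plan: "0 0 1 0 1; 0 0 1.5 0 1; 0 0 1.5 0 1; 0 0 1.5 0 1"

```text
t: 25.68
eef_pos: [0.6236, 0.1526, 0.0267]
orientation: [0.0, 0.747, 0.664, 0.0]
contact_force: [-1.9, -0.7, 6.8]
finger_gap: 0.0572
```

Call:
arm_command:
  plan: "0 0 0.5 0 1; 0 0 1 0 1; 0 0 1 0 1; 0 0 1 0 1"

```text
t: 26.18
eef_pos: [0.6237, 0.1526, 0.0267]
orientation: [0.0, 0.747, 0.664, 0.001]
contact_force: [-5.4, -1.1, 15.1]
finger_gap: 0.0569
```

Call:
arm_command:
  plan: "0 0 -1.5 0 1; 0 0 -1.5 0 0.2; 0 0 -1.5 0 0; 0 0 -1.5 0 0; 0 0 -1.5 0 0"

```text
t: 26.8
eef_pos: [0.6234, 0.1526, 0.0263]
orientation: [-0.0, 0.748, 0.664, -0.0]
contact_force: [0.2, -0.3, -0.0]
finger_gap: 0.0909
```

Call:
arm_command:
  plan: "0 0 -1.5 0 0; 0 0 -30 0 0; 0 0 -75 0 0; 0 0 -125 0 0; 0 0 -170 0 0"

```text
t: 27.42
eef_pos: [0.6233, 0.1526, 0.1984]
orientation: [0.0, 0.748, 0.664, 0.0]
contact_force: [1.2, -0.4, -0.9]
finger_gap: 0.0949
```

```bash
python3 go.py .4275 -.2775 .198 1.4527;python3 - <<'E'
from h import *
s=snap("wrist"); cv2.imwrite("pics/w17.png",s["color"][:,:,::-1])
P=s["P"].reshape(-1,3)
Q=P[(P[:,2]>.072)&(P[:,2]<.09)&(np.hypot(P[:,0]-.6234,P[:,1]-.152)<.04)];print(len(Q),Q.mean(0),cv2.minEnclosingCircle(Q[:,:2].astype(np.float32)))
E
```

```text
t 27.43 pos [0.6233 0.1526 0.1984] ang 1.453 F [ 1.2 -0.4 -0.9] gap 0.0949 q [ 0.14  0.51  1.51  0.    1.13 -1.32] tilt [ 3.e-04  7.e-04 -1.e+00]
shift mm [-4.501e+02 -1.439e+02  2.000e-01] yaw 0.0003
2704 [0.62342095 0.15185493 0.07993033] ((0.6235724687576294, 0.15198594331741333), 0.02875662036240101)
```

View pics/w17.png

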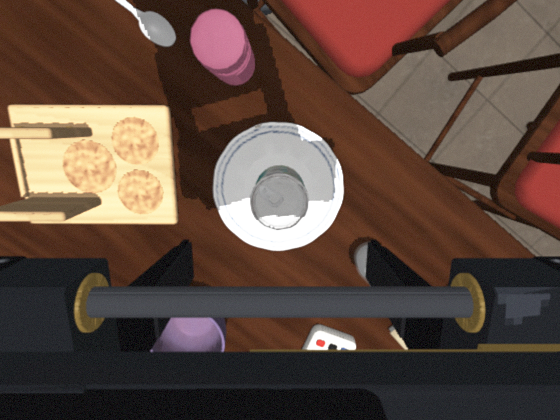

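The tin stands at (0.6236, 0.1520), and the plate centre is at (0.6234, 0.1520). Next I'll return the jar.

```bash
python3 go.py .4333 -.1776 .198 1.4527
```

```text
t 27.48 pos [0.6253 0.1529 0.2045] ang 1.4531 F [ 0.  -0.6  4.6] gap 0.0951 q [ 0.14  0.5   1.5   0.    1.13 -1.32] tilt [ 0.0023  0.0084 -1.    ]
shift mm [-350.8 -151.9    4.5] yaw 0.0004
```

Call:
arm_command:
  plan: "-40 -17 0 0 0; -90 -39 0 0 0; -140 -60 0 0 0; -190 -81 0 0 0; -240 -103 0 0 0"

```text
t: 28.1
eef_pos: [0.4919, -0.075, 0.1965]
orientation: [0.0, 0.747, 0.664, 0.0]
contact_force: [1.3, -0.1, 0.2]
finger_gap: 0.0949
```

Call:
arm_command:
  plan: "-50 -21 0 0 0.3; -90 -39 0 0 0.3; -110 -47 0 0 0.3; -110 -47 0 0 0.3; -110 -47 0 0 0.3"

```text
t: 28.72
eef_pos: [0.4335, -0.177, 0.1964]
orientation: [0.0, 0.748, 0.664, 0.0]
contact_force: [0.8, 0.1, 1.1]
finger_gap: 0.0666
```

```bash
python3 go.py .4333 -.1776 .0684 1.4527;python3 - <<'E'
from h import *
s=snap("wrist"); cv2.imwrite("pics/w18.png",s["color"][:,:,::-1])
E
```

```text
t 28.73 pos [ 0.4335 -0.177   0.1964] ang 1.453 F [0.8 0.1 1.1] gap 0.0666 q [-0.53  0.26  1.92  0.    0.96 -1.98] tilt [ 2.e-04  1.e-04 -1.e+00]
shift mm [ -0.7  -0.2 128. ] yaw 0.0003
```

View pics/w18.png

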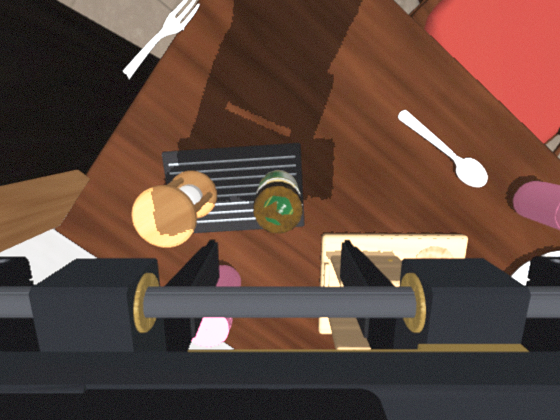

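Call:
arm_command:
  plan: "-1 0 40 0 0.3; -1 0 85 0 0.3; -1 0 115 0 0.3; -1 0 128 0 0.3; -1 0 128 0 0.3"

```text
t: 29.4
eef_pos: [0.4334, -0.1779, 0.0682]
orientation: [-0.001, 0.747, 0.665, -0.0]
contact_force: [-0.7, 0.5, 0.7]
finger_gap: 0.0663
```

Call:
arm_command:
  plan: "0 0 0 0 0.5; 0 0 0 0 1; 0 0 0 0 1; 0 0 0 0 1; 0 0 0 0 1"

```text
t: 30.02
eef_pos: [0.4335, -0.1786, 0.069]
orientation: [0.001, 0.748, 0.664, 0.0]
contact_force: [-1.2, 1.1, 7.0]
finger_gap: 0.0436
```

```bash
python3 go.py .4333 -.1776 .0684 1.4527
```

```text
t 30.02 pos [ 0.4335 -0.1786  0.069 ] ang 1.4529 F [-1.2  1.1  7. ] gap 0.0436 q [-0.53  0.46  2.06  0.    0.62 -1.98] tilt [-4.0e-04  1.2e-03 -1.0e+00]
shift mm [ 0.9 -0.3  0.6] yaw 0.0002
```

Call:
arm_command:
  plan: "0 0 -30 0 1; 0 0 -80 0 1; 0 0 -130 0 1; 0 0 -150 0 1; 0 0 -150 0 1"

```text
t: 30.65
eef_pos: [0.4335, -0.1785, 0.2195]
orientation: [0.001, 0.748, 0.664, 0.0]
contact_force: [0.1, -0.3, -1.5]
finger_gap: 0.0438
```

```bash
python3 go.py .5497 -.0012 .2185 1.4527
```

```text
t 30.65 pos [ 0.4335 -0.1785  0.2195] ang 1.4529 F [ 0.1 -0.3 -1.5] gap 0.0438 q [-0.53  0.23  1.89  0.    1.02 -1.98] tilt [-0.001   0.0026 -1.    ]
shift mm [189.8  94.6   1. ] yaw 0.0002
```

Call:
arm_command:
  plan: "40 20 0 0 1; 90 45 0 0 1; 140 70 0 0 1; 180 90 0 0 1; 190 94.5 0 0 1"

```text
t: 31.28
eef_pos: [0.5496, 0.0012, 0.2164]
orientation: [-0.001, 0.747, 0.665, -0.001]
contact_force: [-0.1, -0.1, -0.3]
finger_gap: 0.0432
```

Call:
arm_command:
  plan: "0 0 0 0 1; 0 0 0 0 1; 0 0 0 0 1; 0 0 0 0 1"

```text
t: 31.78
eef_pos: [0.5492, -0.0014, 0.2186]
orientation: [0.0, 0.748, 0.664, 0.0]
contact_force: [0.0, 0.7, -0.6]
finger_gap: 0.0432
```

```bash
python3 go.py .5497 -.0012 .0755 1.4527;python3 - <<'E'
from h import *
s=snap("wrist"); cv2.imwrite("pics/w19.png",s["color"][:,:,::-1])
E
```

```text
t 31.77 pos [ 0.5492 -0.0014  0.2186] ang 1.452 F [ 0.   0.7 -0.6] gap 0.0432 q [-0.12  0.35  1.71  0.    1.08 -1.57] tilt [ 1.e-04  3.e-04 -1.e+00]
shift mm [  0.3   0.5 143.1] yaw -0.0007
```

View pics/w19.png

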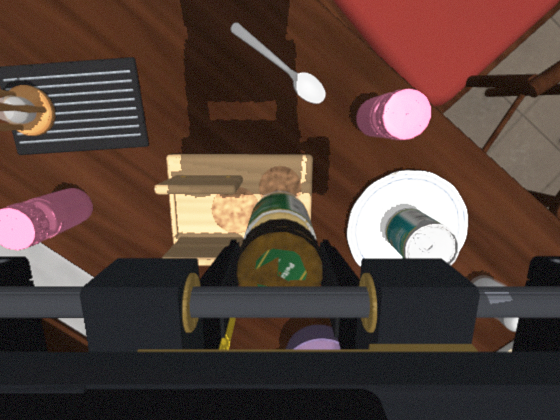

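Call:
arm_command:
  plan: "0 0 40 0 1; 0 0 90 0 1; 0 0 125 0 1; 0 0 140 0 1; 0 0 140 0 1"

```text
t: 32.45
eef_pos: [0.5494, -0.0009, 0.0783]
orientation: [-0.0, 0.748, 0.664, -0.0]
contact_force: [-0.3, 0.4, 0.3]
finger_gap: 0.0436
```

Call:
arm_command:
  plan: "0 0 1 0 1; 0 0 2 0 1; 0 0 2 0 1; 0 0 2 0 1"

```text
t: 32.95
eef_pos: [0.5495, -0.0008, 0.0767]
orientation: [0.0, 0.747, 0.664, 0.0]
contact_force: [0.4, -0.2, -1.3]
finger_gap: 0.0437
```

```bash
python3 go.py .5497 -.0012 .0755 1.4527
```

```text
t 32.95 pos [ 0.5495 -0.0008  0.0767] ang 1.453 F [ 0.4 -0.2 -1.3] gap 0.0437 q [-0.12  0.53  1.86  0.    0.75 -1.57] tilt [ 1.e-04  6.e-04 -1.e+00]
shift mm [-0.4  0.3  1.2] yaw 0.0003
```

Call:
arm_command:
  plan: "0 0 1 0 1; 0 0 1.5 0 1; 0 0 1.5 0 1; 0 0 1.5 0 1"

```text
t: 33.45
eef_pos: [0.5494, -0.0008, 0.0751]
orientation: [0.0, 0.747, 0.664, 0.0]
contact_force: [-1.2, 0.3, 3.3]
finger_gap: 0.0435
```

```bash
python3 go.py .5497 -.0012 .0755 1.4527
```

```text
t 33.45 pos [ 0.5494 -0.0008  0.0751] ang 1.453 F [-1.2  0.3  3.3] gap 0.0435 q [-0.12  0.53  1.86  0.    0.75 -1.57] tilt [ 1.e-04  3.e-04 -1.e+00]
shift mm [-0.4  0.3 -0.4] yaw 0.0003
```

Touched down. Releasing.

Call:
arm_command:
  plan: "0 0 0 0 0.2; 0 0 0 0 0; 0 0 0 0 0; 0 0 0 0 0; 0 0 0 0 0"

```text
t: 34.08
eef_pos: [0.5494, -0.0008, 0.0749]
orientation: [-0.0, 0.748, 0.664, 0.0]
contact_force: [-0.4, 0.5, -0.2]
finger_gap: 0.0879
```

Call:
arm_command:
  plan: "0 0 -20 0 0; 0 0 -60 0 0; 0 0 -100 0 0; 0 0 -123 0 0; 0 0 -123 0 0"

```text
t: 34.7
eef_pos: [0.55, -0.0008, 0.1993]
orientation: [0.001, 0.747, 0.664, 0.001]
contact_force: [-0.6, -0.1, -0.4]
finger_gap: 0.095
```

```bash
python3 go.py .4283 -.2770 .2 1.4527;python3 - <<'E'
from h import *
s=snap("wrist"); cv2.imwrite("pics/w20.png",s["color"][:,:,::-1])
P=s["P"].reshape(-1,3);Q=P[(P[:,2]>.111)&(P[:,2]<.125)&(abs(P[:,0]-.55)<.05)&(abs(P[:,1])<.05)];print(len(Q),Q.mean(0),cv2.minEnclosingCircle(Q[:,:2].astype(np.float32)))
E
```

```text
t 34.7 pos [ 0.55   -0.0008  0.1993] ang 1.4531 F [-0.6 -0.1 -0.4] gap 0.095 q [-0.12  0.37  1.74  0.    1.03 -1.57] tilt [ 1.0e-04  3.2e-03 -1.0e+00]
shift mm [-288.6  -88.4   -1. ] yaw 0.0004
1938 [ 0.547756   -0.00105938  0.11778602] ((0.5485463738441467, -0.001224355772137642), 0.02170628309249878)
```

View pics/w20.png

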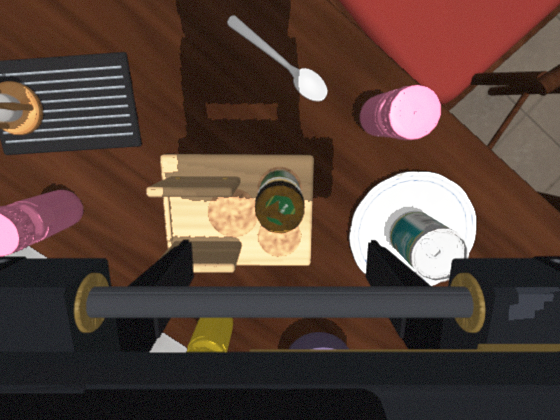

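The jar is back within about 1.5 mm of its first measured position, (0.5485, -0.0012) against (0.5494, -0.0024). The timer is next.

Call:
arm_command:
  plan: "-45 -14 0 0 0; -95 -29 0 0 0; -145 -44 0 0 0; -195 -59 0 0 0; -240 -73 0 0 0"

```text
t: 35.38
eef_pos: [0.4473, -0.2318, 0.1965]
orientation: [-0.001, 0.748, 0.664, -0.0]
contact_force: [0.6, -0.1, -0.5]
finger_gap: 0.0949
```

Call:
arm_command:
  plan: "-35 -10 0 0 0; -48.5 -15 0 0 0; -48.5 -15 0 0 0; -48.5 -15 0 0 0; -48.5 -15 0 0 0"

```text
t: 36.0
eef_pos: [0.4285, -0.276, 0.1978]
orientation: [-0.0, 0.747, 0.665, 0.0]
contact_force: [-0.4, -0.2, -0.1]
finger_gap: 0.095
```

```bash
python3 go.py .4283 -.2770 .0705 1.4527
```

```text
t 36.0 pos [ 0.4285 -0.276   0.1978] ang 1.4544 F [-0.4 -0.2 -0.1] gap 0.095 q [-0.7   0.32  1.83  0.    1.   -2.16] tilt [ 3.e-04 -1.e-04 -1.e+00]
shift mm [-1.100e+00 -1.000e-01  1.273e+02] yaw 0.0017
```

Call:
arm_command:
  plan: "-1 0 40 0 0; -1 0 85 0 0; -1 0 115 0 0; -1 0 127 0 0; -1 0 127 0 0"

```text
t: 36.62
eef_pos: [0.4282, -0.2776, 0.0709]
orientation: [-0.0, 0.747, 0.664, 0.0]
contact_force: [-0.1, -0.2, -0.0]
finger_gap: 0.0952
```

Call:
arm_command:
  plan: "0 0 0 0 0.4; 0 0 0 0 0.7; 0 0 0 0 1; 0 0 0 0 1; 0 0 0 0 1"

```text
t: 37.25
eef_pos: [0.428, -0.278, 0.071]
orientation: [0.0, 0.748, 0.664, 0.0]
contact_force: [0.2, 0.6, 1.9]
finger_gap: 0.0552
```

Call:
arm_command:
  plan: "0 0 0 0 1; 0 0 0 0 1; 0 0 0 0 1"

```text
t: 37.62
eef_pos: [0.428, -0.278, 0.071]
orientation: [0.0, 0.747, 0.664, 0.0]
contact_force: [0.4, 0.3, 3.8]
finger_gap: 0.0553
```

```bash
python3 go.py .4283 -.2770 .0705 1.4527
```

```text
t 37.62 pos [ 0.428 -0.278  0.071] ang 1.453 F [0.4 0.3 3.8] gap 0.0553 q [-0.71  0.5   1.96  0.    0.68 -2.16] tilt [-0.e+00  3.e-04 -1.e+00]
shift mm [1.  0.1 0.5] yaw 0.0003
```

Call:
arm_command:
  plan: "0 0 -30 0 1; 0 0 -80 0 1; 0 0 -130 0 1; 0 0 -150 0 1; 0 0 -150 0 1"

```text
t: 38.25
eef_pos: [0.4282, -0.2782, 0.2217]
orientation: [0.001, 0.747, 0.664, 0.0]
contact_force: [0.0, -0.1, -1.9]
finger_gap: 0.0554
```

```bash
python3 go.py .608 -.008 .221 1.4527
```

```text
t 38.25 pos [ 0.4282 -0.2782  0.2217] ang 1.453 F [ 0.  -0.1 -1.9] gap 0.0554 q [-0.71  0.29  1.79  0.    1.05 -2.16] tilt [-0.0012  0.0018 -1.    ]
shift mm [289.4 146.8   0.6] yaw 0.0003
```

Call:
arm_command:
  plan: "40 20 0 0 1; 90 46 0 0 1; 140 71 0 0 1; 190 96 0 0 1; 235 119 0 0 1"

```text
t: 38.88
eef_pos: [0.574, -0.0567, 0.2189]
orientation: [-0.001, 0.747, 0.664, -0.001]
contact_force: [-0.0, -1.1, -0.4]
finger_gap: 0.0553
```

Call:
arm_command:
  plan: "40 20 0 0 1; 54.5 28 0 0 1; 54.5 28 0 0 1; 54.5 28 0 0 1; 54.5 28 0 0 1"

```text
t: 39.5
eef_pos: [0.6075, -0.0089, 0.2209]
orientation: [-0.0, 0.748, 0.664, -0.0]
contact_force: [-0.1, 0.5, -1.1]
finger_gap: 0.055
```

```bash
python3 go.py .608 -.008 .078 1.4527;python3 - <<'E'
from h import *
s=snap("scene"); crop(s,200,80,200,150,4,"s21.png")
E
```

```text
t 39.5 pos [ 0.6075 -0.0089  0.2209] ang 1.4516 F [-0.1  0.5 -1.1] gap 0.055 q [-0.12  0.44  1.56 -0.    1.14 -1.57] tilt [-0.e+00 -1.e-04 -1.e+00]
shift mm [  0.9   0.4 142.9] yaw -0.0011
```

View pics/s21.png

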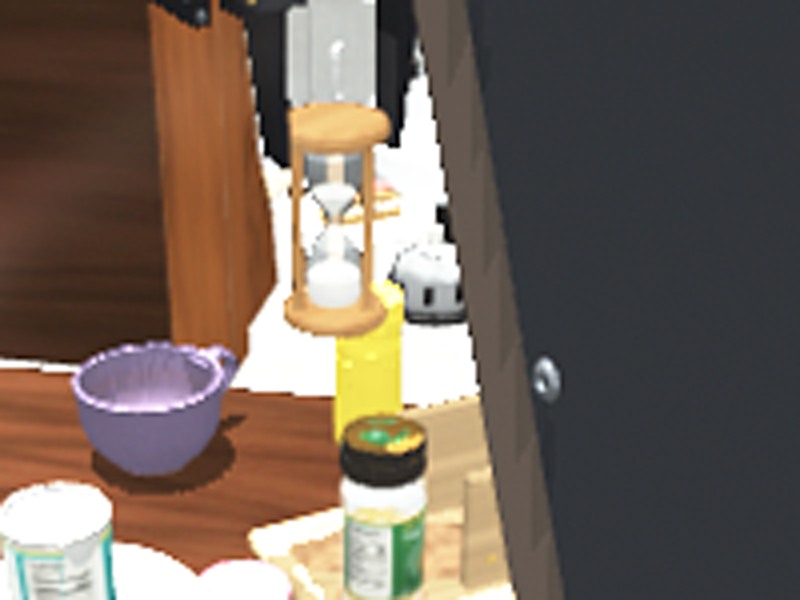

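Call:
arm_command:
  plan: "0 0.5 40 0 1; 0 0.5 90 0 1; 0 0.5 125 0 1; 0 0.5 140 0 1; 0 0.5 141 0 1"

```text
t: 40.17
eef_pos: [0.6084, -0.0081, 0.0799]
orientation: [-0.0, 0.748, 0.664, -0.0]
contact_force: [-0.1, -0.2, -1.2]
finger_gap: 0.055
```

Call:
arm_command:
  plan: "0 0 1 0 1; 0 0 1.5 0 1; 0 0 1.5 0 1; 0 0 1.5 0 1"

```text
t: 40.67
eef_pos: [0.6086, -0.0078, 0.0788]
orientation: [0.0, 0.747, 0.664, 0.0]
contact_force: [0.3, -1.1, -1.7]
finger_gap: 0.0554
```

```bash
python3 go.py .608 -.008 .0765 1.4527
```

```text
t 40.67 pos [ 0.6086 -0.0078  0.0788] ang 1.4531 F [ 0.3 -1.1 -1.7] gap 0.0554 q [-0.12  0.6   1.71  0.    0.83 -1.57] tilt [ 1.e-04  6.e-04 -1.e+00]
shift mm [-0.3 -0.5  2.3] yaw 0.0004
```

Call:
arm_command:
  plan: "0 0 1 0 1; 0 0 2 0 1; 0 0 2 0 1; 0 0 2 0 1"

```text
t: 41.18
eef_pos: [0.6088, -0.0078, 0.077]
orientation: [0.0, 0.747, 0.664, 0.0]
contact_force: [-1.8, 1.0, 6.4]
finger_gap: 0.0553
```

```bash
python3 go.py .608 -.008 .0765 1.4527
```

```text
t 41.17 pos [ 0.6088 -0.0078  0.077 ] ang 1.453 F [-1.8  1.   6.4] gap 0.0553 q [-0.12  0.6   1.71  0.    0.83 -1.57] tilt [ 1.e-04  1.e-03 -1.e+00]
shift mm [-0.3 -0.7  0.5] yaw 0.0003
```

The timer is down. I'll release, lift and back off.

Call:
arm_command:
  plan: "0 0 0 0 0.2; 0 0 0 0 0; 0 0 0 0 0; 0 0 0 0 0; 0 0 0 0 0"

```text
t: 41.8
eef_pos: [0.6084, -0.0078, 0.0764]
orientation: [-0.0, 0.748, 0.664, 0.0]
contact_force: [0.3, -0.0, -0.5]
finger_gap: 0.0941
```

Call:
arm_command:
  plan: "0 0 -20 0 0; 0 0 -60 0 0; 0 0 -110 0 0; 0 0 -140 0 0; 0 0 -140 0 0"

```text
t: 42.42
eef_pos: [0.6092, -0.0078, 0.2187]
orientation: [0.002, 0.747, 0.664, 0.001]
contact_force: [0.3, 0.2, 0.1]
finger_gap: 0.0951
```

Call:
arm_command:
  plan: "-40 -20 0 0 0; -90 -46 0 0 0; -140 -72 0 0 0; -190 -97 0 0 0; -235 -120 0 0 0"

```text
t: 43.05
eef_pos: [0.4601, -0.2282, 0.2152]
orientation: [-0.001, 0.748, 0.664, -0.0]
contact_force: [0.6, -1.0, 0.2]
finger_gap: 0.0953
```

Call:
arm_command:
  plan: "-20 -10 0 0 0; -20 -10 0 0 0; -20 -10 0 0 0; -20 -10 0 0 0"

```text
t: 43.55
eef_pos: [0.4498, -0.2449, 0.2161]
orientation: [-0.0, 0.747, 0.665, 0.0]
contact_force: [0.7, -0.3, 0.3]
finger_gap: 0.0948
```

```bash
python3 go.py .608 -.008 .0765 1.4527
python3 - <<'E'
from h import *
s=snap("top"); cv2.imwrite("pics/t22.png",s["color"][:,:,::-1]); crop(s,245,190,170,130,4.7,"topc2.png")
s=snap("scene"); crop(s,100,120,260,180,3,"s22.png")
E
```

```text
t 43.55 pos [ 0.4498 -0.2449  0.2161] ang 1.4542 F [ 0.7 -0.3  0.3] gap 0.0948 q [-0.63  0.3   1.8   0.    1.04 -2.08] tilt [ 4.e-04 -4.e-04 -1.e+00]
shift mm [253.6 129.7 139.6] yaw 0.0015
```

View pics/t22.png

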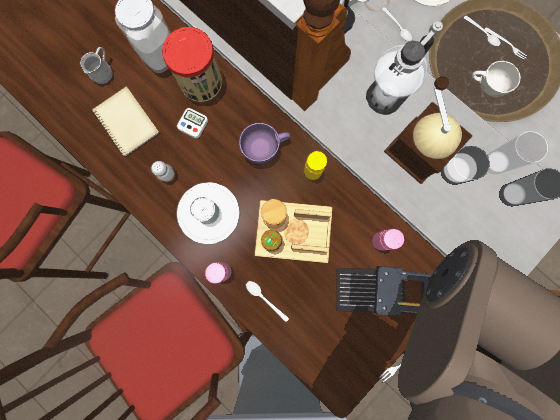

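View pics/topc2.png

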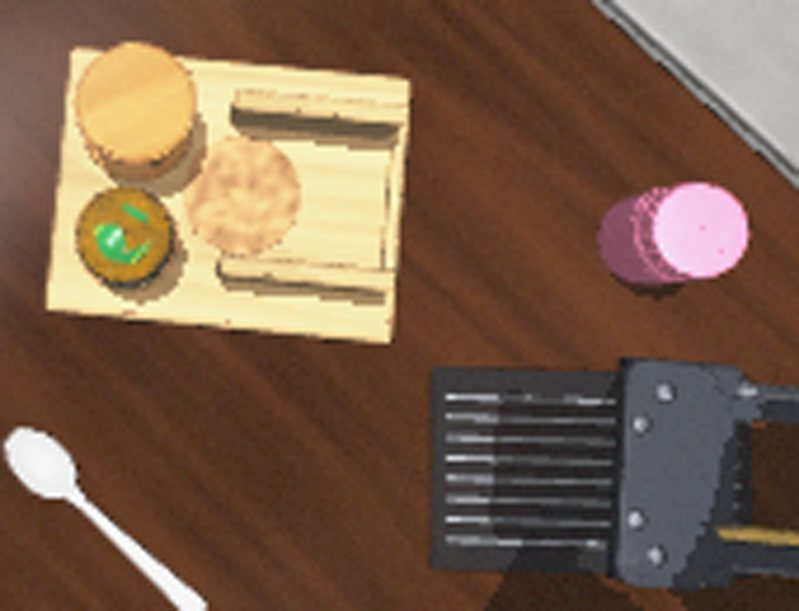

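View pics/s22.png

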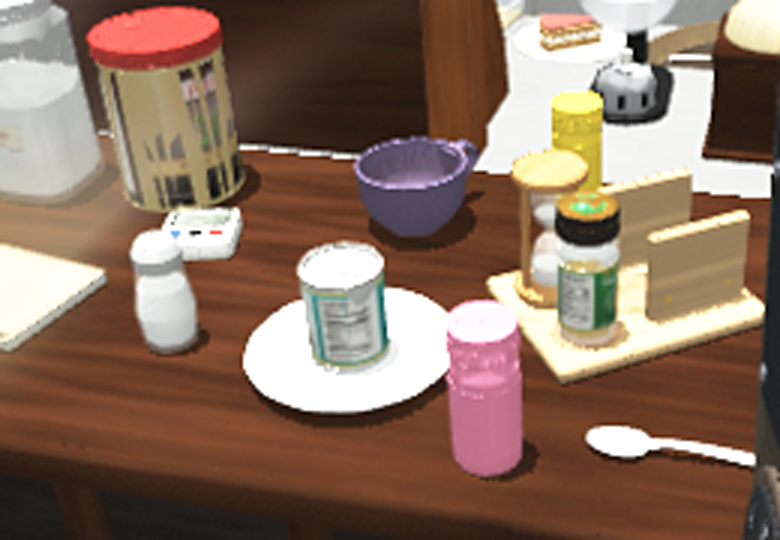

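Against the first top crop, the timer is at (136,104) where it was at (140,105), and the jar at (126,236) where it was at (128,235). That is a shift of about 2 mm and 1 mm. The tin is centred on the plate, the bystanders haven't moved, and the gripper is clear. I'll hand in.

```bash
python3 -c "
from cell import bot
print(bot.close_job())"
```

```text
the job is handed in; nothing more can be done
None
```

The job is handed in, and as far as my pictures show every step was met. No verdict was reported. I moved the sand timer and then the spice jar onto the mat, and stood the tin on the plate. Then I put the jar and timer back on their own spots. The arm was clear of everything at about 44 s.

**Last checks:**

| Thing | Result |
|---|---|
| Milk tin | Under 1 mm from the measured plate centre, upright |
| Sand timer | About 2 mm from its starting position in the top view, upright |
| Spice jar | About 1 mm from its starting position in the top view, upright |
| Pepper shaker, purple cup and look-alikes | Not visibly moved |

**What disagreed:**
- **Fingertip height:** the real fingertips sit about 22 mm above the reported TCP, although the TCP is said to be at the very end of the fingers.
- **First grasp:** because of that, the first close on the timer passed just above its top disc. The timer did not visibly move, and I corrected all later grasps for it.
- **Forces:** I saw at most about 15 N at the wrist, while setting the tin down.

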